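Pack the glue-up caddy

ROBOT

A 6-joint arm with a two-finger parallel gripper is mounted at the origin on the work surface. World frame = base frame: x ahead of the robot, y to its left, z up, the work surface at z = 0. Lengths are in m, angles in rad, forces in N, time in s.
With the tool pointing down it reaches from about 0.25 to 0.725 m from the base axis. Payload 4 kg.
Tool frame: the origin (TCP) lies at the very end of the fingers, on their centre line; the grasp point (between the pads) lies 19 mm behind it; x points along the fingers, y is the direction in which the jaws open and shut, and the axes are right-handed (so a half turn about x gives the same grasp; the last joint's range is limited). The gripper opens to 85 mm and grips with 20 to 120 N. Pads are 22 mm wide; open, the fingers measure 114 mm over their backs; the gripper's body (76 mm by 85 mm) begins 54 mm behind the grasp point. The pads swing forward as they close: fully open they stand 13 mm farther back than shut.
Start: joints at [1.248, 0.241, 0.005, 1.335, 0, 1.571], TCP at [0.159, 0.474, 0.231] pointing down, gripper open.
Joint ranges: [-2.72, 2.72], [-1.05, 1.87], [-1.09, 1.28], [-1.99, 2.15], [-1.42, 1.44], [-3.14, 3.14]. Speed limits (rad/s): [2.79, 2.79, 3.14, 3.14, 3.14, 3.14].

INTERFACE

Orientations are given as a unit quaternion [x, y, z, w].
In Python, from workcell import get_obs, camera, job_done gives the robot as it stands. The module is installed in compiled form; this text tells all that it offers.
- The arm moves only by the tool arm_command, never from a script. Its argument "motion" is a list of rows, each an object of numbers: "x", "y", "z": the shift along the tool's x, y, z in m; "roll": the turn about the tool's x in rad; "fingers": the opening, from 0 (shut) to 1 (fully open). A call has 1 to 20 rows; each row shifts and turns the pose as measured when the row begins, along the tool's axes as they then stand; what a row does not reach is not made up. A row lasts 1/12 s, in which the tool goes at most 41.7 mm and 7.16 degrees, less where a joint would pass 70% of its speed; a pose out of reach is approached as far as the arm can. A call is refused whole if a number of a shift passes 0.0417 or a number of a turn 0.125, either way. A call with a gripper value outside its range is refused whole. The fingers move at their own pace and stop on an object; the grip force is fixed at half the most. Time passes only in rows, so rows that do not move let the fingers close. It gives the time, the measured TCP pose, the force and the opening at its end, in the units of the state.
- get_obs(): the state, without advancing time (a new reading comes with each control period).
- camera(name): name is "scene" or "top"; returns a dict with "frame" (420x560x3 uint8, red, green, blue), "intrinsics" (3x3 intrinsics, pixels), "k1" (the pictures are not rectified: a ray, as slopes to the right and down, at radius r is drawn at 1 + k1 r^2 times it, then the intrinsics apply), "rvec" (rotation vector, rad) and "tvec" (3), from world to camera coordinates, as OpenCV has them. Camera axes: x right, y down, z forward; pixel columns grow to the right and rows downward; lengths in m; the calibration is good to about 2 mm. A picture is of the moment at which its call begins. There is no depth.
- job_done(): hands the job in, once; it reports no verdict.
The state is a dict: "clock": time; "joint_pos": joint angles; "joint_vel": joint speeds; "tau": joint torques, N m; "eef_pos": TCP position; "tool_rot": TCP orientation; "ft_force": force on the tool from outside, world axes, zero at the start; "ft_torque": the same for the moment, N m; "grip_width": finger opening in m.
Only numpy, scipy, OpenCV 4.12 (cv2) and the standard library are available. Lean on these libraries where they do the work, as an engineer would, in place of code of your own. Each camera call takes 0.05 s, during which the arm holds its last target.

TASK

Pack the caddy for the chair repair: lay the pale wooden dowel in the V of the wooden cradle in the tray, roughly centred, then fit the cradle's own blue-striped cap over it, down on the two pins until it sits flat. Also slip the orange tape roll over its post, flat on the black plate, and stand the glue bottle in the green cup, keeping it upright. Leave the red-striped cap and the cream tape roll where they lie.

Things in the scene. Friction and masses are not known exactly. Their poses are not given: they have to be found in the camera images.
- tray: Caddy: plywood tray 140 x 380 x 22 mm (x, y, z), walls and floor 6 mm, fixed to the bench. Origin: centre of its underside, on the bench. Its three fixed seats stand on its floor along its y centre line, 120 mm apart, axes parallel to the tray's; which seat is where varies.
- cradle: Lower half of split block, light wood with blue stripes on top and ends, 84 x 90 x 25 mm (x, y, z), fixed on the tray floor. A 90-degree V groove 12.5 mm deep, 25 wide, runs along x in the middle; a dowel in it has its axis 35 mm above the origin. Two steel pins, 8 mm thick, 12 tall, tapered tips, stand on top at (x, y) = (30, 32) and (-30, -32) mm. Origin: centre of underside.
- spindle: Seat for the tape: black plate 90 x 90 x 6 mm with an upright aluminium post 16 mm in diameter in its middle, whose top is 26 mm above the underside; fixed on the tray floor. Origin: centre of the underside.
- ring_seat: Seat for the glue: green round cup, 76 mm outside, 68 mm inside, 14 mm tall, its inner floor 6 mm above the underside; fixed on the tray floor. Origin: centre of the underside.
- dowel: Pale wooden dowel, plain and round, 32 mm in diameter, 100 mm long, lying on the bench. Origin: its middle, on its axis; x along its length. It can roll. Mass about 0.06 kg.
- blue_cap: The cradle's own cap: light-wood bridge, blue stripes, 84 x 90 x 38 mm (x, y, z); channel 38 wide, 30 high along x below; 15 mm through holes at (x, y) = (30, 32), (-30, -32) mm; on top a blue grip rib 50 x 20 x 30 mm (z 38 to 68). 0.18 kg. Origin: centre of underside. Seated it lies flat on the cradle's top (25 mm over its origin), x axes parallel, either way round; play 3.5 mm.
- red_cap: Look-alike cap of another block, to be left alone: same size and wood (84 x 90 x 38 mm plus a rib 50 x 20 x 30 mm on top) but with red stripes and a red rib, and its holes on the other diagonal, at (x, y) = (30, -32) and (-30, 32) mm: it does not fit this cradle. Origin: centre of the underside.
- orange_tape: Orange tape roll lying flat: 56 mm outside diameter, hole 34 mm, 28 mm tall, 0.05 kg. Origin: centre of its underside.
- cream_tape: Look-alike: cream-coloured tape roll of the same size (56 mm outside, hole 34 mm, 28 mm tall), to be left alone. Origin: centre of its underside.
- glue: Small white glue bottle with a red cap, standing upright: 42 mm in diameter, 74 mm tall with the cap, body straight-sided between 8 and 40 mm, about 0.08 kg. Origin: centre of its underside; z up.
Things that resemble listed ones, but are neither listed nor needed, are in the scene too. Of the things that look like the orange_tape, take the one that is farthest to the robot's right at the start. What is shaped like the dowel but purple or turquoise is not meant.

How it is judged:
On the way, in this order (a step that is already met when the one before it is completed fails the run):
1. the dowel lies in the cradle's V (x of dowel in the frame of cradle between -0.015 and 0.015 m and y of dowel in the frame of cradle between -0.006 and 0.006 m and z of dowel in the frame of cradle between 0.031 and 0.039 m and angle between the x axis of dowel and the x axis of cradle, either way round below 0.12 rad), for 0.2 s.
2. the blue cap sits flat on the cradle over the dowel (all of step 1 and x of blue_cap in the frame of cradle between -0.007 and 0.007 m and y of blue_cap in the frame of cradle between -0.007 and 0.007 m and z of blue_cap in the frame of cradle between 0.022 and 0.028 m and angle between the x axis of blue_cap and the x axis of cradle, either way round below 0.2 rad and angle between blue_cap's own z axis and vertical below 0.08 rad), for 0.2 s.
At the end, for the whole second after the job is handed in: Dowel in the V (15 mm along, 6 across, 0.12 rad); blue cap flat over the pins (7 mm, height 3, tilt 0.08); orange tape over the post (12 mm) flat on the plate (3 mm); glue upright (0.1) in the cup (16 mm, height 3); red cap and cream tape within 30 mm of their starts; all at rest (all of step 2 and horizontal distance between orange_tape and spindle below 0.012 m and z of orange_tape in the frame of spindle between 0.003 and 0.009 m and horizontal distance between glue and ring_seat below 0.016 m and z of glue in the frame of ring_seat between 0.003 and 0.009 m and angle between glue's own z axis and vertical below 0.1 rad and linear speed of each of dowel, blue_cap, orange_tape, glue below 0.02 m/s and distance of each of red_cap, cream_tape from where it was at the start of the episode below 0.03 m); the robot touches nothing.
It fails at once if the red cap was moved more than 30 mm (distance of red_cap from where it was at the start of the episode above 0.03 m).
It fails at once if the cream tape roll was moved more than 30 mm (distance of cream_tape from where it was at the start of the episode above 0.03 m).
It fails at once if the glue bottle was tipped more than 0.7 rad (angle between glue's own z axis and vertical above 0.7 rad).
It also fails if it takes over 107 s, if anything falls off the work surface, if the arm or the gripper's body presses on something with over 40 N, if the wrist force passes 120 N, or if a joint passes its speed limit or range.

## Working session

There is one attempt and no reset: what is moved stays moved. The work goes in short steps, Python scripts to look and compute and a tool call to move; the robot and the scene stay as the last step left them, time stands still between calls to the robot, and variables do not carry over. Pictures are saved under pics/ and viewed, and the job is handed in when it is done.

Besides the shell and the picture viewer there is one more tool, called after "Request:" as name([rows], argument=value, ...), one row to a line, values as JSON. arm_command: Moves the arm, as the interface text tells. Its arguments: {"type":"object","properties":{"motion":{"type":"array","items":{"type":"object","properties":{"x":{"type":"number"},"y":{"type":"number"},"z":{"type":"number"},"roll":{"type":"number"},"fingers":{"type":"number"}}}}},"required":["motion"]}

```bash
mkdir -p pics; python3 - <<'E'
from workcell import get_obs, camera
import cv2,numpy as np
o=get_obs()
for k,v in o.items(): print(k,np.round(v,4))
for n in("scene","top"):
    c=camera(n); cv2.imwrite(f"pics/{n}0.png",c["frame"][:,:,::-1]); print(n,c["intrinsics"],c["k1"],c["rvec"],c["tvec"])
E
```

```text
clock 0.0
joint_pos [ 1.248   0.2414  0.0038  1.3352 -0.      1.5708]
joint_vel [-0.0013  0.0004 -0.0016 -0.0003  0.0024  0.0006]
tau [ 3.00000e-04 -3.72318e+01  2.52408e+01  1.70000e-02 -1.00000e-04
 -0.00000e+00]
eef_pos [0.1584 0.4736 0.2304]
tool_rot [ 0.1129  0.698  -0.1144  0.6978]
ft_force [ 0.2228 -0.0538 -0.0459]
ft_torque [ 0.0184 -0.0158 -0.0308]
grip_width 0.0853
scene [[460.96607351   0.         280.78120411]
 [  0.         460.96607351 211.9807835 ]
 [  0.           0.           1.        ]] -0.10791222012607193 [ 1.86391945  1.89134257 -0.57833586] [-0.02822375 -0.35243458  1.42796288]
top [[507.50687856   0.         270.76649549]
 [  0.         507.50687856 221.74754964]
 [  0.           0.           1.        ]] -0.14859528267112623 [ 2.1604874  -2.12065054  0.13225919] [0.04077895 0.46950629 1.25158173]
```

View pics/scene0.png

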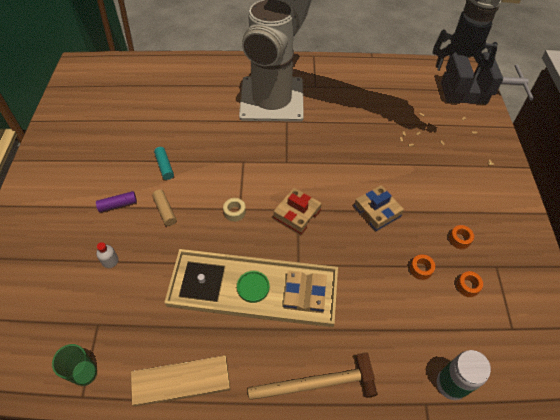

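View pics/top0.png

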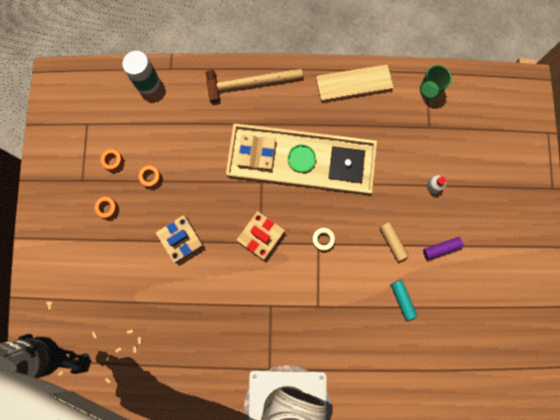

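Top view (robot at the bottom, robot's right is image right), candidates:
- **Orange rolls:** (149,176), (111,159), (105,207). The one at (149,176) is farthest to the robot's right. In the scene view it is at (422,266).
- **Dowels:** pale at (394,242), purple at (443,249), turquoise at (404,300). I take the pale one.
- **Caps:** blue at (180,239), red at (261,236).
- **Glue:** (437,184).
- **Seats:** cradle (256,151), cup (302,158), spindle (347,163).

```bash
cat > h.py <<'E'
import cv2,numpy as np
from workcell import get_obs,camera
def ray(c,uv):
    uv=np.asarray(uv,float).reshape(-1,1,2)
    n=cv2.undistortPoints(uv,c["intrinsics"],np.array([c["k1"],0,0,0.]))[:,0]
    R=cv2.Rodrigues(np.asarray(c["rvec"],float))[0]; t=np.asarray(c["tvec"],float).reshape(3)
    return -R.T@t, np.c_[n,np.ones(len(n))]@R
def onplane(c,uv,z):
    o,d=ray(c,uv); return o+d*((z-o[2])/d[:,2])[:,None]
def proj(c,P):
    return cv2.projectPoints(np.asarray(P,float).reshape(-1,1,3),np.asarray(c["rvec"],float),np.asarray(c["tvec"],float),c["intrinsics"],np.array([c["k1"],0,0,0.]))[0][:,0]
def tri(c1,u1,c2,u2):
    o1,d1=ray(c1,u1);o2,d2=ray(c2,u2);d1=d1[0];d2=d2[0]
    A=np.c_[d1,-d2];s=np.linalg.lstsq(A,o2-o1,rcond=None)[0]
    p,q=o1+s[0]*d1,o2+s[1]*d2
    return (p+q)/2,np.linalg.norm(p-q)
def crop(c,x,y,w,h,s,name):
    cv2.imwrite(f"pics/{name}.png",cv2.resize(c["frame"][y:y+h,x:x+w,::-1],None,fx=s,fy=s,interpolation=cv2.INTER_CUBIC))
E
python3 - <<'E'
from h import *
t=camera("top");s=camera("scene")
crop(t,140,110,250,160,3.2,"t1"); crop(s,160,180,250,150,3.2,"s1")
crop(t,370,160,110,110,5,"t2"); crop(t,90,130,130,140,4.2,"t3")
E
```

```text
(no output)
```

View pics/t1.png

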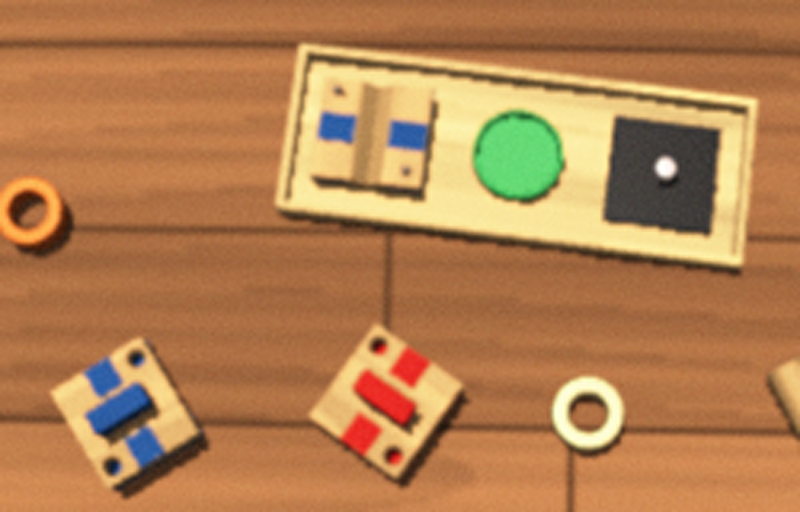

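View pics/s1.png

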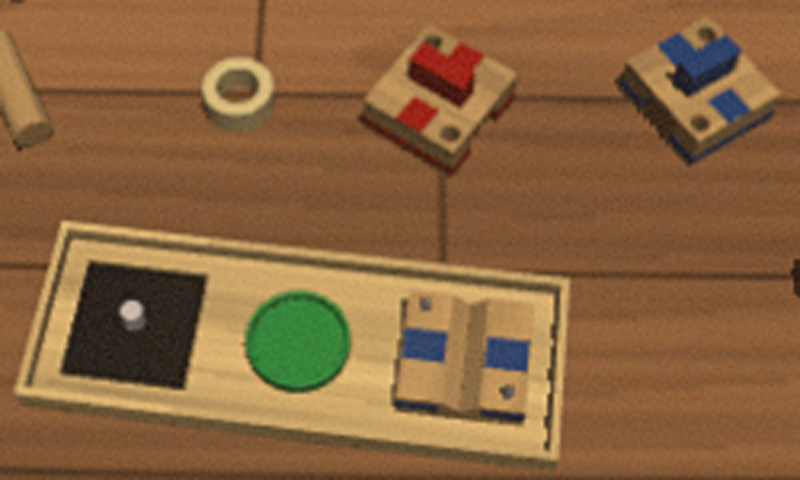

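View pics/t2.png

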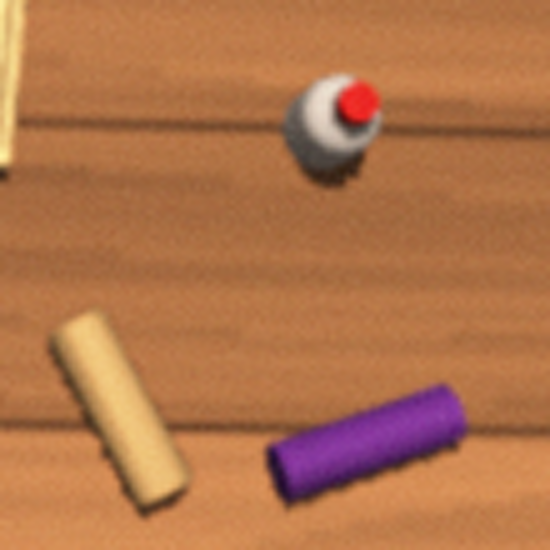

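View pics/t3.png

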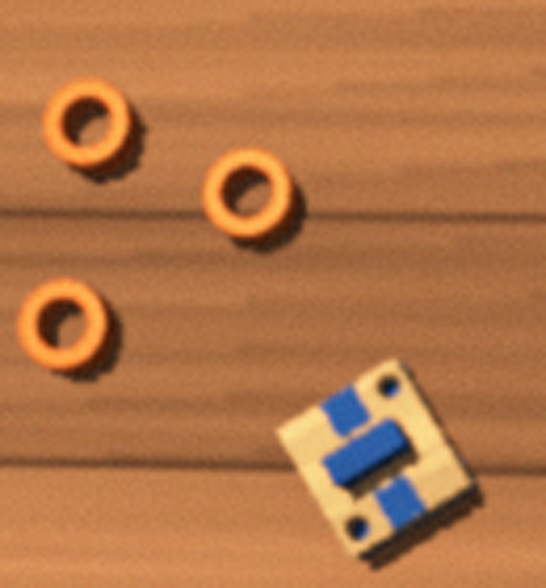

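The crops confirm the choices. The cap with the blue rib has its holes on the cradle's diagonal, the pale dowel is at about (394,242), and the orange roll is at about (149,176). Next I measure.

```bash
cat > m.py <<'E'
from h import *
t=camera("top");s=camera("scene")
def T1(*p): return [((x+.5)/3.2-.5+140,(y+.5)/3.2-.5+110) for x,y in p]
def S1(*p): return [((x+.5)/3.2-.5+160,(y+.5)/3.2-.5+180) for x,y in p]
def T2(*p): return [((x+.5)/5-.5+370,(y+.5)/5-.5+160) for x,y in p]
def T3(*p): return [((x+.5)/4.2-.5+90,(y+.5)/4.2-.5+130) for x,y in p]
def show(n,P): print(n,np.round(P*1000,1).tolist())
rt=onplane(t,T1((304,46),(757,99),(742,267),(277,212)),.022)
rs=onplane(s,S1((64,223),(570,279),(556,465),(17,399)),.022)
for r in(rt,rs):
    show("tray",r); show(" c",r.mean(0)); print([round(np.linalg.norm(r[i]-r[i-1])*1e3) for i in range(4)], "yaw of y", [np.degrees(np.arctan2(*(r[a]-r[b])[:2])).round(2) for a,b in((0,1),(1,0),(3,2),(2,3))])
def hsv(c): return cv2.cvtColor(c["frame"],cv2.COLOR_RGB2HSV)
def blobs(c,lo,hi,amin=25):
    m=cv2.inRange(hsv(c),lo,hi); m=cv2.morphologyEx(m,cv2.MORPH_CLOSE,np.ones((2,2)))
    cs,_=cv2.findContours(m,cv2.RETR_EXTERNAL,cv2.CHAIN_APPROX_NONE)
    return [k for k in cs if cv2.contourArea(k)>amin]
for n,c in(("t",t),("s",s)):
    print(n)
    for k in blobs(c,(5,180,150),(15,255,255),60):
        (u,v),d,a=cv2.fitEllipse(k)
        if n=="t" and u>200 or n=='s' and u<350: continue
        show(f"orange {u:.1f},{v:.1f} {d[0]:.1f} {d[1]:.1f} z28",onplane(c,(u,v),.028))
    for k in blobs(c,(55,120,60),(80,255,255),100):
        (u,v),d,a=cv2.fitEllipse(k); show(f"green {u:.1f},{v:.1f} {d[0]:.1f} {d[1]:.1f} z20",onplane(c,(u,v),.020))
    for k in blobs(c,(105,150,60),(125,255,255),15):
        (u,v),d,a=cv2.minAreaRect(k); print("blue",round(u,1),round(v,1),np.round(d,1))
    for k in blobs(c,(0,200,120),(4,255,255),8):
        (u,v),d,a=cv2.minAreaRect(k); print("red",round(u,1),round(v,1),np.round(d,1))
show("pins top",onplane(t,T1((340,91),(405,171)),.043)); show("pins scn",onplane(s,S1((425,301),(507,391)),.043))
show("post top",onplane(t,T1((665,167)),.032)); show("post scn",onplane(s,S1((131,309)),.032))
show("plate",onplane(t,T1((612,116),(720,131),(710,235),(604,219)),.012).mean(0,keepdims=True))
h=onplane(t,T3((388,386),(357,527)),.038);show("holes top",h);show(" mean",h.mean(0))
h2=onplane(s,S1((706,33),(700,122)),.038);show("holes scn",h2);show(" mean",h2.mean(0))
show("cap top corners",onplane(t,T3((275,432),(398,360),(475,487),(362,553)),.038))
show("rib",onplane(t,T3((324,464),(400,420),(410,445),(337,488)),.068)); 
show("dowel t",onplane(t,T2((73,325),(165,492)),.020))
show("purple",onplane(t,T2((275,470),(460,405)),.016))
show("glue cap t",onplane(t,T2((358,103)),.074)); 
show("cream",onplane(t,T1((588,412)),.028)); show("redcap",onplane(t,T1((387,402)),.038))
E
python3 m.py
```

```text
tray [[729.7, 150.4, 22.0], [690.9, -223.7, 22.0], [549.6, -209.1, 22.0], [588.5, 167.8, 22.0]]
 c [639.7, -28.6, 22.0]
[142, 376, 142, 379] yaw of y [np.float64(5.93), np.float64(-174.07), np.float64(5.89), np.float64(-174.11)]
tray [[554.4, -207.1, 22.0], [594.8, 168.6, 22.0], [737.2, 151.5, 22.0], [696.0, -221.7, 22.0]]
 c [645.6, -27.2, 22.0]
[142, 378, 143, 375] yaw of y [np.float64(-173.85), np.float64(6.15), np.float64(-173.7), np.float64(6.3)]
t
orange 105.0,207.9 19.3 20.6 z28 [[498.3, 483.0, 28.0]]
orange 111.2,159.8 18.8 20.8 z28 [[627.7, 475.4, 28.0]]
green 302.6,159.3 26.0 26.8 z20 [[636.6, -29.9, 20.0]]
green 434.2,88.1 16.1 29.5 z20 [[845.3, -387.5, 20.0]]
blue 185.9 250.4 [8.3 6.7]
blue 177.8 238.5 [ 7.2 18.4]
blue 172.9 228.7 [7.5 6.7]
blue 268.5 153.0 [6. 9.]
blue 245.9 150.4 [8.3 6.2]
red 253.4 246.5 [7.7 9.4]
red 260.8 235.2 [19.5  7.3]
red 268.7 225.2 [7.5 8.9]
red 442.5 181.5 [5.7 7.1]
s
orange 472.3,282.6 19.1 23.7 z28 [[636.5, 479.7, 28.0]]
orange 424.5,265.3 19.1 22.8 z28 [[591.8, 373.0, 28.0]]
orange 463.8,235.0 17.1 22.4 z28 [[506.9, 486.2, 28.0]]
green 84.
[... 271 characters left out ...]
24.8, 62.0, 43.0], [692.4, 117.9, 43.0]]
post top [[628.8, -145.7, 32.0]]
post scn [[629.4, -147.2, 32.0]]
plate [[627.4, -145.6, 12.0]]
holes top [[464.6, 275.0, 38.0], [378.8, 290.2, 38.0]]
 mean [421.7, 282.6, 38.0]
holes scn [[379.5, 289.1, 38.0], [465.9, 274.9, 38.0]]
 mean [422.7, 282.0, 38.0]
cap top corners [[435.3, 343.2, 38.0], [480.7, 269.6, 38.0], [404.4, 219.6, 38.0], [363.3, 286.5, 38.0]]
rib [[413.4, 305.3, 68.0], [440.4, 261.1, 68.0], [425.7, 254.5, 68.0], [399.4, 296.9, 68.0]]
dowel t [[468.3, -241.5, 20.0], [383.1, -288.3, 20.0]]
purple [[395.4, -347.0, 16.0], [430.4, -446.3, 16.0]]
glue cap t [[575.9, -377.5, 74.0]]
cream [[429.2, -84.5, 28.0]]
redcap [[433.2, 74.3, 38.0]]
```

```bash
python3 - <<'E'
from h import *
t=camera("top");s=camera("scene")
crop(s,80,140,110,140,4.2,"s2"); crop(t,225,125,60,60,9,"t4"); crop(s,275,260,60,60,9,"s4"); crop(s,345,180,100,110,5,"s3")
E
python3 -c "
import cv2,numpy as np
a=cv2.imread('pics/t4.png');b=cv2.imread('pics/s4.png');b=cv2.resize(b,(390,390));a=cv2.resize(a,(390,390));cv2.imwrite('pics/c4.png',np.hstack([a,b]))
a=cv2.imread('pics/s2.png');b=cv2.imread('pics/s3.png')[:550,:330];a=a[:550];cv2.imwrite('pics/c3.png',np.hstack([a,cv2.copyMakeBorder(b,0,a.shape[0]-b.shape[0],0,0,0)]))"
```

```text
(no output)
```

View pics/c4.png

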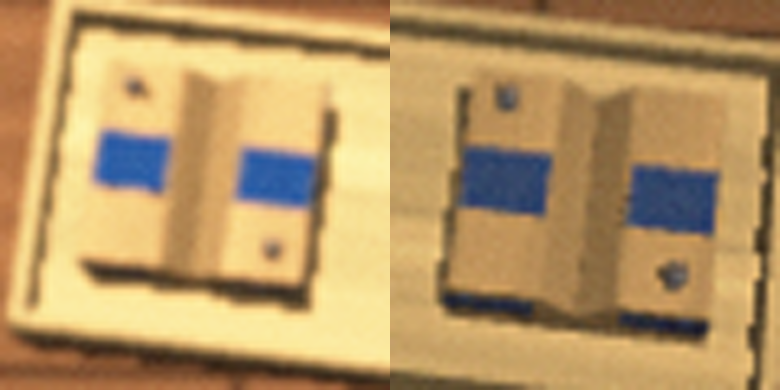

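View pics/c3.png

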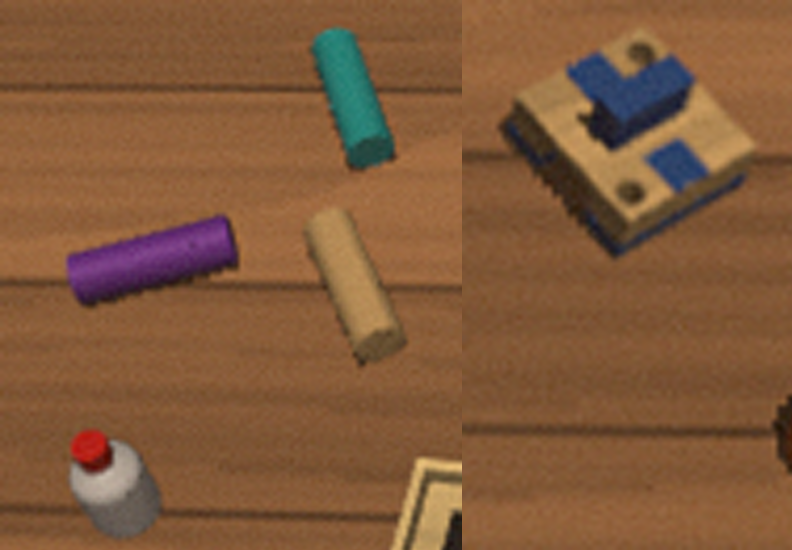

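```bash
python3 - <<'E'
from h import *
t=camera("top");s=camera("scene")
def cv(p,sc,ox,oy): return [((x+.5)/sc-.5+ox,(y+.5)/sc-.5+oy) for x,y in p]
def show(n,P): print(n,np.round(np.asarray(P)*1000,1).tolist())
a=onplane(t,cv([(131,161),(276,179)],6.5,225,125),.031);b=onplane(s,cv([(115,181),(283,200)],6.5,275,260),.031)
for r in(a,b): show("cradle stripes",r);show(" mean",r.mean(0));print(np.degrees(np.arctan2(*(r[0]-r[1])[:2])))
# holes? pins mid at z .037 scene / .043 top
show("pin s z37",onplane(s,cv([(117,97),(285,274)],6.5,275,260),.040).mean(0)); show("pin t",onplane(t,cv([(133,86),(272,249)],6.5,225,125),.040).mean(0))
show("dowel near end s",onplane(s,cv([(380,341)],4.2,80,140),.016))
show("dowel axis s",onplane(s,cv([(355,270)],4.2,80,140),.020))
u1=cv([(358,102)],5,370,160);u2=cv([(91,448)],4.2,80,140); print("glue tri",[np.round(np.array(x)*1000,1) for x in tri(t,u1,s,u2)])
show("glue base scene silhouette bottom",onplane(s,cv([(128,533)],4.2,80,140),0))
show("orange",onplane(t,cv([(248.5,193)],4.2,90,130),.028)); show("orange s via hole",onplane(s,(422.5,264.5),.028))
m=cv2.inRange(cv2.cvtColor(t["frame"],cv2.COLOR_RGB2HSV),(4,150,120),(18,255,255))[160:192,134:165]
mm=cv2.inRange(cv2.cvtColor(t["frame"],cv2.COLOR_RGB2HSV),(4,200,200),(13,255,255))[160:192,134:165]
k=max(cv2.findContours(mm,cv2.RETR_EXTERNAL,cv2.CHAIN_APPROX_NONE)[0],key=cv2.contourArea);(u,v),d,_=cv2.fitEllipse(k);print(u+134,v+160,d);show("orange ell",onplane(t,(u+134,v+160),.028))
# dowel mask in top
roi=t["frame"][215:270,372:412]
h=cv2.cvtColor(roi,cv2.COLOR_RGB2HSV); print(h[27,22],h[5,5])
E
```

```text
cradle stripes [[657.9, 121.0, 31.0], [651.3, 62.8, 31.0]]
 mean [654.6, 91.9, 31.0]
6.517680860219413
cradle stripes [[653.1, 61.9, 31.0], [659.5, 119.9, 31.0]]
 mean [656.3, 90.9, 31.0]
-173.7076393330198
pin s z37 [658.0, 90.6, 40.0]
pin t [653.2, 92.0, 40.0]
dowel near end s [[469.3, -243.9, 16.0]]
dowel axis s [[420.5, -265.9, 20.0]]
glue tri [array([ 577.4, -379.1,   69.5]), np.float64(0.2)]
glue base scene silhouette bottom [[593.3, -376.1, 0.0]]
orange [[585.7, 370.7, 28.0]]
orange s via hole [[589.8, 368.6, 28.0]]Traceback (most recent call last):
  File "<stdin>", line 16, in <module>
cv2.error: OpenCV(4.12.0) /io/opencv/modules/imgproc/src/shapedescr.cpp:361: error: (-201:Incorrect size of input array) There should be at least 5 points to fit the ellipse in function 'fitEllipseNoDirect'
```

```bash
cat > plan.py <<'E'
import sys,numpy as np
from workcell import get_obs
from scipy.spatial.transform import Rotation as R
def plan(x,y,z,yaw_deg=None):
    """yaw = direction of tool-y axis in world, deg, mod 180; roll is about the tool x (down)"""
    o=get_obs();M=R.from_quat(o["tool_rot"]);A=M.as_matrix()
    cur=np.degrees(np.arctan2(A[1,1],A[0,1]));p=np.array(o["eef_pos"])
    print("t",round(o["clock"],2),"tcp",np.round(p*1000,1),"tooly yaw",round(cur,2),"tilt",round(np.degrees(np.arccos(-A[2,0])),2),"j1 %.2f j6 %.2f"%(o["joint_pos"][0],o["joint_pos"][5]),"w",round(o["grip_width"]*1e3,1),"F",np.round(o["ft_force"],1))
    roll=0
    if yaw_deg is not None:
        d=(yaw_deg-cur+90)%180-90
        for dd in(d,d-180*np.sign(d)):
            print("  yaw change %.1f -> roll total %.3f rad = %.2f rows of .12; "%(dd,-np.radians(dd),abs(np.radians(dd))/.12))
        roll=-np.radians(d)
    for lab,r in(("now",0),("after roll",roll)):
        B=(M*R.from_rotvec([r,0,0])).as_matrix(); print("  shift in tool axes",lab,np.round(B.T@(np.array([x,y,z])-p),4))
if __name__=="__main__": plan(*[float(a) for a in sys.argv[1:]])
E
python3 plan.py .426 -.266 .10 118.8
```

```text
t 0.5 tcp [158.6 474.2 231.3] tooly yaw 71.51 tilt 0.0 j1 1.25 j6 1.57 w 85.3 F [-0.4  0.7 -0.6]
  yaw change 47.3 -> roll total -0.825 rad = 6.88 rows of .12; 
  yaw change -132.7 -> roll total 2.316 rad = 19.30 rows of .12; 
  shift in tool axes now [ 0.1313 -0.6171  0.4884]
  shift in tool axes after roll [ 0.1313 -0.7774 -0.1223]
```

Request:
arm_command([
  {"roll":-0.118,"fingers":1},
  {"roll":-0.118,"fingers":1},
  {"roll":-0.118,"fingers":1},
  {"roll":-0.118,"fingers":1},
  {"roll":-0.118,"fingers":1},
  {"roll":-0.118,"fingers":1},
  {"roll":-0.118,"fingers":1},
])

```text
schema error: expected keys x, y, z, roll, fingers
```

```bash
python3 plan.py .426 -.266 .10 118.8
```

```text
t 0.5 tcp [158.6 474.2 231.3] tooly yaw 71.51 tilt 0.0 j1 1.25 j6 1.57 w 85.3 F [-0.4  0.7 -0.6]
  yaw change 47.3 -> roll total -0.825 rad = 6.88 rows of .12; 
  yaw change -132.7 -> roll total 2.316 rad = 19.30 rows of .12; 
  shift in tool axes now [ 0.1313 -0.6171  0.4884]
  shift in tool axes after roll [ 0.1313 -0.7774 -0.1223]
```

All keys are needed in every row.

Request:
arm_command([
  {"x":0,"y":0,"z":0,"roll":-0.12,"fingers":1},
  {"x":0,"y":0,"z":0,"roll":-0.12,"fingers":1},
  {"x":0,"y":0,"z":0,"roll":-0.12,"fingers":1},
  {"x":0,"y":0,"z":0,"roll":-0.12,"fingers":1},
  {"x":0,"y":0,"z":0,"roll":-0.12,"fingers":1},
  {"x":0,"y":0,"z":0,"roll":-0.12,"fingers":1},
  {"x":0,"y":0,"z":0,"roll":-0.12,"fingers":1},
])

```text
clock: 1.08
eef_pos: [0.1586, 0.4742, 0.2315]
tool_rot: [-0.192, 0.68, 0.192, 0.681]
ft_force: [1.0, -0.2, -0.2]
grip_width: 0.0853
```

```bash
python3 plan.py .426 -.266 .10 118.8
```

```text
t 1.08 tcp [158.6 474.2 231.5] tooly yaw 121.53 tilt 0.02 j1 1.25 j6 0.70 w 85.3 F [ 1.  -0.2 -0.2]
  yaw change -2.7 -> roll total 0.048 rad = 0.40 rows of .12; 
  yaw change 177.3 -> roll total -3.094 rad = 25.78 rows of .12; 
  shift in tool axes now [ 0.1313 -0.7707 -0.1591]
  shift in tool axes after roll [ 0.1313 -0.7775 -0.1223]
```

Request:
arm_command([
  {"x":0,"y":0,"z":0,"roll":0.048,"fingers":1},
  {"x":0,"y":-0.04,"z":-0.0063,"roll":0,"fingers":1},
  {"x":0,"y":-0.04,"z":-0.0063,"roll":0,"fingers":1},
  {"x":0,"y":-0.04,"z":-0.0063,"roll":0,"fingers":1},
  {"x":0,"y":-0.04,"z":-0.0063,"roll":0,"fingers":1},
  {"x":0,"y":-0.04,"z":-0.0063,"roll":0,"fingers":1},
  {"x":0,"y":-0.04,"z":-0.0063,"roll":0,"fingers":1},
  {"x":0,"y":-0.04,"z":-0.0063,"roll":0,"fingers":1},
  {"x":0,"y":-0.04,"z":-0.0063,"roll":0,"fingers":1},
  {"x":0,"y":-0.04,"z":-0.0063,"roll":0,"fingers":1},
  {"x":0,"y":-0.04,"z":-0.0063,"roll":0,"fingers":1},
  {"x":0,"y":-0.04,"z":-0.0063,"roll":0,"fingers":1},
  {"x":0,"y":-0.04,"z":-0.0063,"roll":0,"fingers":1},
  {"x":0,"y":-0.04,"z":-0.0063,"roll":0,"fingers":1},
  {"x":0,"y":-0.04,"z":-0.0063,"roll":0,"fingers":1},
  {"x":0,"y":-0.04,"z":-0.0063,"roll":0,"fingers":1},
  {"x":0,"y":-0.04,"z":-0.0063,"roll":0,"fingers":1},
  {"x":0.01,"y":-0.04,"z":-0.0063,"roll":0,"fingers":1},
  {"x":0.02,"y":-0.04,"z":-0.0063,"roll":0,"fingers":1},
  {"x":0.02,"y":-0.02,"z":-0.0063,"roll":0,"fingers":1},
])

```text
clock: 2.75
eef_pos: [0.4249, -0.2447, 0.1886]
tool_rot: [-0.184, 0.673, 0.178, 0.694]
ft_force: [1.1, 0.2, 0.6]
grip_width: 0.0855
```

```bash
python3 plan.py .426 -.266 .10 118.8; python3 - <<'E'
from h import *
t=camera("top");s=camera("scene");print(proj(t,[.426,-.266,.016]))
crop(t,340,190,110,110,5,"a1t")
E
```

```text
t 2.75 tcp [ 424.9 -244.7  188.6] tooly yaw 119.64 tilt 1.71 j1 -0.53 j6 -1.05 w 85.5 F [1.1 0.2 0.6]
  yaw change -0.8 -> roll total 0.015 rad = 0.12 rows of .12; 
  yaw change 179.2 -> roll total -3.127 rad = 26.06 rows of .12; 
  shift in tool axes now [ 0.0887 -0.0176 -0.0118]
  shift in tool axes after roll [ 0.0887 -0.0178 -0.0115]
[[393.46595271 241.28753439]]
```

View pics/a1t.png

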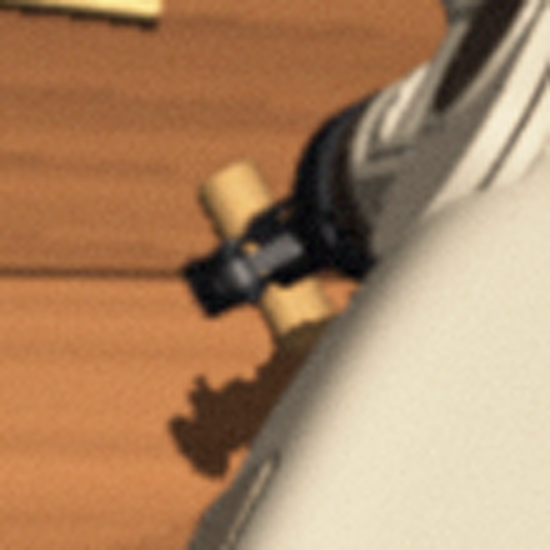

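The gripper is over the dowel, at about (393,241) in the top view. The jaws lie across it. The axis and yaw agree with my measurement.

Request:
arm_command([
  {"x":0.02,"y":-0.0178,"z":-0.0115,"roll":0.015,"fingers":1},
  {"x":0.02,"y":0,"z":0,"roll":0,"fingers":1},
  {"x":0.02,"y":0,"z":0,"roll":0,"fingers":1},
  {"x":0,"y":0,"z":0,"roll":0,"fingers":1},
])

```text
clock: 3.18
eef_pos: [0.4225, -0.2654, 0.1244]
tool_rot: [-0.175, 0.677, 0.173, 0.694]
ft_force: [-1.6, 0.2, -0.8]
grip_width: 0.0856
```

```bash
python3 plan.py .426 -.266 .06 118.8
```

```text
t 3.18 tcp [ 422.5 -265.4  124.4] tooly yaw 118.51 tilt 1.37 j1 -0.57 j6 -1.07 w 85.6 F [-1.6  0.2 -0.8]
  yaw change 0.3 -> roll total -0.005 rad = 0.04 rows of .12; 
  yaw change -179.7 -> roll total 3.137 rad = 26.14 rows of .12; 
  shift in tool axes now [ 0.0645 -0.0016  0.0013]
  shift in tool axes after roll [ 0.0645 -0.0017  0.0013]
```

```bash
python3 plan.py .426 -.266 .006 118.8
```

```text
t 3.18 tcp [ 422.5 -265.4  124.4] tooly yaw 118.51 tilt 1.37 j1 -0.57 j6 -1.07 w 85.6 F [-1.6  0.2 -0.8]
  yaw change 0.3 -> roll total -0.005 rad = 0.04 rows of .12; 
  yaw change -179.7 -> roll total 3.137 rad = 26.14 rows of .12; 
  shift in tool axes now [ 1.185e-01 -1.200e-03  1.000e-04]
  shift in tool axes after roll [ 1.185e-01 -1.200e-03  1.000e-04]
```

Request:
arm_command([
  {"x":0.025,"y":-0.001,"z":0,"roll":0,"fingers":1},
  {"x":0.025,"y":0,"z":0,"roll":0,"fingers":1},
  {"x":0.025,"y":0,"z":0,"roll":0,"fingers":1},
  {"x":0.02,"y":0,"z":0,"roll":0,"fingers":1},
  {"x":0.01,"y":0,"z":0,"roll":0,"fingers":1},
  {"x":0.005,"y":0,"z":0,"roll":0,"fingers":1},
  {"x":0,"y":0,"z":0,"roll":0,"fingers":1},
])

```text
clock: 3.77
eef_pos: [0.4313, -0.2646, 0.0202]
tool_rot: [-0.18, 0.673, 0.173, 0.696]
ft_force: [-0.8, 0.9, -0.7]
grip_width: 0.0855
```

```bash
python3 plan.py .426 -.266 .006 118.8;python3 - <<'E'
from h import *
s=camera("scene")
crop(s,110,150,110,90,6,"a2s")
E
```

```text
t 3.77 tcp [ 431.3 -264.6   20.2] tooly yaw 118.83 tilt 1.93 j1 -0.56 j6 -1.06 w 85.5 F [-0.8  0.9 -0.7]
  yaw change -0.0 -> roll total 0.001 rad = 0.01 rows of .12; 
  yaw change 180.0 -> roll total -3.141 rad = 26.17 rows of .12; 
  shift in tool axes now [ 0.014   0.0016 -0.0057]
  shift in tool axes after roll [ 0.014   0.0015 -0.0057]
```

View pics/a2s.png

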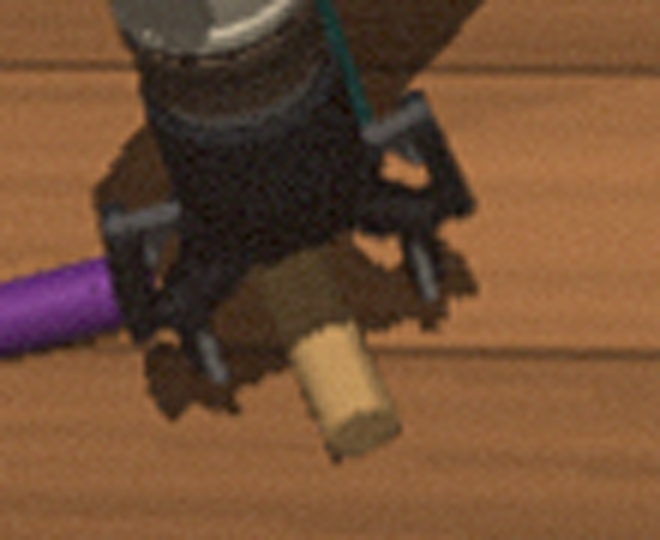

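The fingers straddle the dowel near its middle (its near end is at about (170,222) in the scene view). The purple one is behind the finger and clear. I correct 5 mm along the dowel, lower and close.

Request:
arm_command([
  {"x":0.006,"y":0.0016,"z":-0.005,"roll":0,"fingers":1},
  {"x":0.006,"y":0,"z":0,"roll":0,"fingers":1},
  {"x":0,"y":0,"z":0,"roll":0,"fingers":1},
])

```text
clock: 4.07
eef_pos: [0.4295, -0.2675, 0.0117]
tool_rot: [-0.182, 0.671, 0.171, 0.698]
ft_force: [-0.9, -0.3, 0.4]
grip_width: 0.0852
```

```bash
python3 plan.py .426 -.266 .006 118.8
```

```text
t 4.07 tcp [ 429.5 -267.5   11.7] tooly yaw 118.86 tilt 2.37 j1 -0.57 j6 -1.07 w 85.2 F [-0.9 -0.3  0.4]
  yaw change -0.1 -> roll total 0.001 rad = 0.01 rows of .12; 
  yaw change 179.9 -> roll total -3.140 rad = 26.17 rows of .12; 
  shift in tool axes now [ 0.0055  0.0031 -0.0025]
  shift in tool axes after roll [ 0.0055  0.0031 -0.0025]
```

Request:
arm_command([
  {"x":0.005,"y":0.003,"z":-0.0025,"roll":0,"fingers":1},
  {"x":0,"y":0,"z":0,"roll":0,"fingers":0},
  {"x":0,"y":0,"z":0,"roll":0,"fingers":0},
  {"x":0,"y":0,"z":0,"roll":0,"fingers":0},
  {"x":0,"y":0,"z":0,"roll":0,"fingers":0},
  {"x":0,"y":0,"z":0,"roll":0,"fingers":0},
  {"x":0,"y":0,"z":0,"roll":0,"fingers":0},
])

```text
clock: 4.65
eef_pos: [0.4266, -0.2671, 0.0078]
tool_rot: [-0.183, 0.67, 0.17, 0.699]
ft_force: [0.4, 0.1, -0.7]
grip_width: 0.0298
```

```bash
python3 plan.py .655 .0913 .1 83.7
```

```text
t 4.65 tcp [ 426.6 -267.1    7.8] tooly yaw 118.81 tilt 2.55 j1 -0.57 j6 -1.07 w 29.8 F [ 0.4  0.1 -0.7]
  yaw change -35.1 -> roll total 0.613 rad = 5.11 rows of .12; 
  yaw change 144.9 -> roll total -2.529 rad = 21.07 rows of .12; 
  shift in tool axes now [-0.0849  0.2013  0.376 ]
  shift in tool axes after roll [-0.0849  0.3809  0.1918]
```

Request:
arm_command([
  {"x":-0.005,"y":0,"z":0,"roll":0,"fingers":0},
  {"x":-0.02,"y":0,"z":0,"roll":0,"fingers":0},
  {"x":-0.02,"y":0,"z":0,"roll":0,"fingers":0},
  {"x":-0.02,"y":0,"z":0,"roll":0,"fingers":0},
  {"x":-0.02,"y":0,"z":0,"roll":0,"fingers":0},
])

```text
clock: 5.07
eef_pos: [0.4185, -0.2635, 0.0912]
tool_rot: [-0.179, 0.674, 0.173, 0.696]
ft_force: [1.1, 0.3, -0.9]
grip_width: 0.0301
```

```bash
python3 plan.py .655 .0913 .1 83.7;python3 - <<'E'
from h import *
s=camera("scene")
crop(s,110,130,110,110,5,"a3s")
E
```

```text
t 5.07 tcp [ 418.5 -263.5   91.2] tooly yaw 118.84 tilt 1.85 j1 -0.57 j6 -1.08 w 30.1 F [ 1.1  0.3 -0.9]
  yaw change -35.1 -> roll total 0.613 rad = 5.11 rows of .12; 
  yaw change 144.9 -> roll total -2.528 rad = 21.07 rows of .12; 
  shift in tool axes now [-0.0013  0.1966  0.3785]
  shift in tool axes after roll [-0.0013  0.3786  0.1963]
```

View pics/a3s.png

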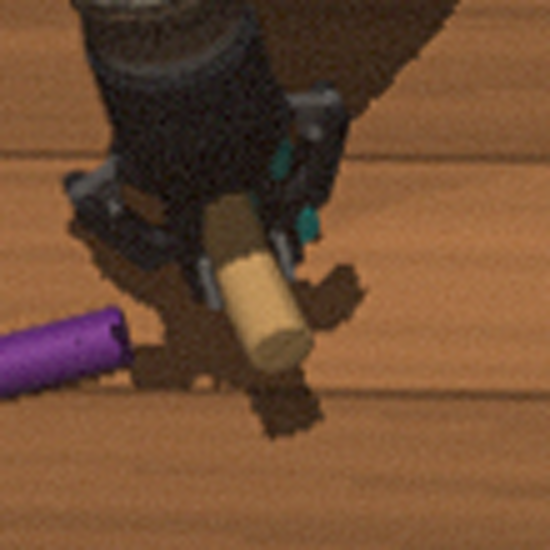

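The dowel is held level between the pads and is clear of the bench. Now I turn and carry it over the cradle.

Request:
arm_command([
  {"x":-0.02,"y":0,"z":0,"roll":0.12,"fingers":0},
  {"x":-0.02,"y":0,"z":0,"roll":0.12,"fingers":0},
  {"x":0,"y":0,"z":0,"roll":0.12,"fingers":0},
  {"x":0,"y":0,"z":0,"roll":0.12,"fingers":0},
  {"x":0,"y":0,"z":0,"roll":0.12,"fingers":0},
  {"x":0,"y":0,"z":0,"roll":0,"fingers":0},
  {"x":0,"y":0.03,"z":0.0155,"roll":0,"fingers":0},
  {"x":0,"y":0.03,"z":0.0155,"roll":0,"fingers":0},
  {"x":0,"y":0.03,"z":0.0155,"roll":0,"fingers":0},
  {"x":0,"y":0.03,"z":0.0155,"roll":0,"fingers":0},
  {"x":0,"y":0.03,"z":0.0155,"roll":0,"fingers":0},
  {"x":0,"y":0.03,"z":0.0155,"roll":0,"fingers":0},
  {"x":0,"y":0.03,"z":0.0155,"roll":0,"fingers":0},
  {"x":0,"y":0.03,"z":0.0155,"roll":0,"fingers":0},
  {"x":0,"y":0.03,"z":0.0155,"roll":0,"fingers":0},
  {"x":0,"y":0.03,"z":0.0155,"roll":0,"fingers":0},
  {"x":0,"y":0.03,"z":0.0155,"roll":0,"fingers":0},
  {"x":0,"y":0,"z":0,"roll":0,"fingers":0},
])

```text
clock: 6.62
eef_pos: [0.6331, 0.0559, 0.1464]
tool_rot: [0.03, 0.691, -0.035, 0.721]
ft_force: [0.2, -0.3, -0.5]
grip_width: 0.0298
```

```bash
python3 plan.py .655 .0913 .06 83.7
```

```text
t 6.62 tcp [633.1  55.9 146.4] tooly yaw 84.8 tilt 2.47 j1 0.09 j6 0.18 w 29.8 F [ 0.2 -0.3 -0.5]
  yaw change -1.1 -> roll total 0.019 rad = 0.16 rows of .12; 
  yaw change 178.9 -> roll total -3.122 rad = 26.02 rows of .12; 
  shift in tool axes now [0.0869 0.0376 0.0149]
  shift in tool axes after roll [0.0869 0.0379 0.0142]
```

Request:
arm_command([
  {"x":0.02,"y":0.02,"z":0.007,"roll":0.019,"fingers":0},
  {"x":0.02,"y":0.018,"z":0.007,"roll":0,"fingers":0},
  {"x":0.02,"y":0,"z":0,"roll":0,"fingers":0},
  {"x":0.015,"y":0,"z":0,"roll":0,"fingers":0},
  {"x":0,"y":0,"z":0,"roll":0,"fingers":0},
])

```text
clock: 7.03
eef_pos: [0.6559, 0.0966, 0.0688]
tool_rot: [0.029, 0.691, -0.034, 0.722]
ft_force: [-0.3, 0.2, -1.4]
grip_width: 0.0301
```

```bash
python3 plan.py .655 .0913 .034 83.7;python3 - <<'E'
from h import *
s=camera("scene");t=camera("top")
crop(s,255,230,100,100,5,"a4s");crop(t,210,110,100,100,5,"a4t")
a=cv2.imread("pics/a4s.png");b=cv2.imread("pics/a4t.png");cv2.imwrite("pics/a4.png",cv2.resize(np.hstack([a,b]),(800,400)))
E
```

```text
t 7.03 tcp [655.9  96.6  68.8] tooly yaw 84.87 tilt 2.56 j1 0.15 j6 0.24 w 30.1 F [-0.3  0.2 -1.4]
  yaw change -1.2 -> roll total 0.020 rad = 0.17 rows of .12; 
  yaw change 178.8 -> roll total -3.121 rad = 26.01 rows of .12; 
  shift in tool axes now [ 0.0348 -0.0052 -0.002 ]
  shift in tool axes after roll [ 0.0348 -0.0052 -0.0019]
```

View pics/a4.png

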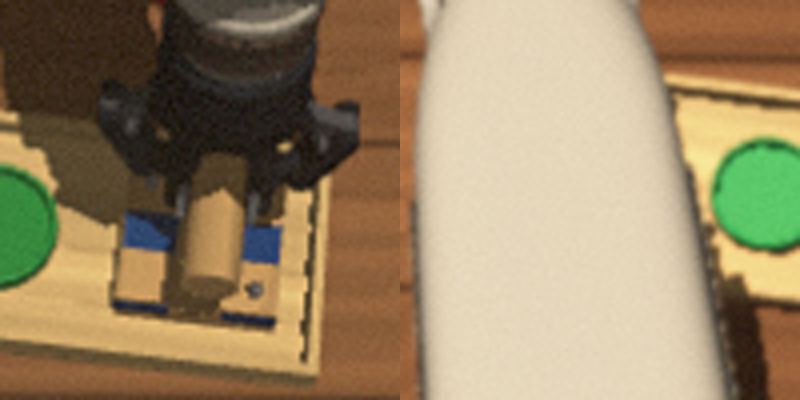

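The dowel is in line with the V. Its near end is in scene view about (308,300), between the two blue stripes. It is 5 mm off to the left (robot side), which I correct while lowering.

Request:
arm_command([
  {"x":0.008,"y":-0.005,"z":-0.002,"roll":0.02,"fingers":0},
  {"x":0,"y":0,"z":0,"roll":0,"fingers":0},
])

```text
clock: 7.3
eef_pos: [0.6562, 0.0905, 0.0657]
tool_rot: [0.038, 0.688, -0.042, 0.724]
ft_force: [-1.2, -0.9, -1.5]
grip_width: 0.0298
```

```bash
python3 plan.py .655 .0913 .034 83.7
```

```text
t 7.3 tcp [656.2  90.5  65.7] tooly yaw 83.57 tilt 2.94 j1 0.14 j6 0.26 w 29.8 F [-1.2 -0.9 -1.5]
  yaw change 0.1 -> roll total -0.002 rad = 0.02 rows of .12; 
  yaw change -179.9 -> roll total 3.139 rad = 26.16 rows of .12; 
  shift in tool axes now [ 0.0316  0.0008 -0.0029]
  shift in tool axes after roll [ 0.0316  0.0008 -0.0029]
```

Request:
arm_command([
  {"x":0.01,"y":0,"z":-0.001,"roll":0,"fingers":0},
  {"x":0.01,"y":0,"z":-0.001,"roll":0,"fingers":0},
  {"x":0.005,"y":0,"z":0,"roll":0,"fingers":0},
  {"x":0,"y":0,"z":0,"roll":0,"fingers":0},
])

```text
clock: 7.63
eef_pos: [0.6573, 0.0887, 0.0422]
tool_rot: [0.039, 0.685, -0.042, 0.726]
ft_force: [-0.5, -0.0, -0.7]
grip_width: 0.0298
```

```bash
python3 plan.py .655 .0913 .034 83.7
```

```text
t 7.63 tcp [657.3  88.7  42.2] tooly yaw 83.46 tilt 3.29 j1 0.14 j6 0.26 w 29.8 F [-0.5 -0.  -0.7]
  yaw change 0.2 -> roll total -0.004 rad = 0.04 rows of .12; 
  yaw change -179.8 -> roll total 3.137 rad = 26.14 rows of .12; 
  shift in tool axes now [ 0.008   0.0023 -0.0031]
  shift in tool axes after roll [ 0.008   0.0024 -0.0031]
```

Request:
arm_command([
  {"x":0.004,"y":0.0025,"z":-0.002,"roll":0,"fingers":0},
  {"x":0.004,"y":0,"z":-0.001,"roll":0,"fingers":0},
  {"x":0,"y":0,"z":0,"roll":0,"fingers":0},
])

```text
clock: 7.88
eef_pos: [0.6554, 0.0912, 0.0334]
tool_rot: [0.038, 0.685, -0.042, 0.726]
ft_force: [-1.1, -2.2, 0.5]
grip_width: 0.0301
```

```bash
python3 plan.py .655 .0913 .034 83.7;python3 - <<'E'
from h import *
s=camera("scene")
crop(s,255,230,100,100,5,"a5s")
E
```

```text
t 7.88 tcp [655.4  91.2  33.4] tooly yaw 83.44 tilt 3.35 j1 0.15 j6 0.26 w 30.1 F [-1.1 -2.2  0.5]
  yaw change 0.3 -> roll total -0.004 rad = 0.04 rows of .12; 
  yaw change -179.7 -> roll total 3.137 rad = 26.14 rows of .12; 
  shift in tool axes now [-0.0006  0.0001 -0.0003]
  shift in tool axes after roll [-0.0006  0.0001 -0.0003]
```

View pics/a5s.png

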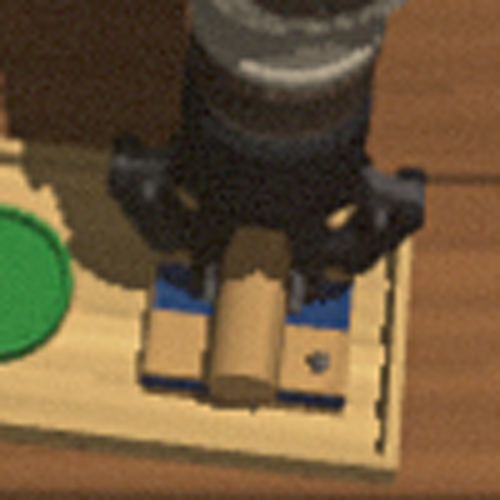

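The dowel is in the groove, light contact is felt, and it overhangs the cradle slightly at the near end, at about (304,307). I release it and rise.

Request:
arm_command([
  {"x":0,"y":0,"z":0,"roll":0,"fingers":0.6},
  {"x":0,"y":0,"z":0,"roll":0,"fingers":0.8},
  {"x":0,"y":0,"z":0,"roll":0,"fingers":1},
  {"x":0,"y":0,"z":0,"roll":0,"fingers":1},
  {"x":-0.01,"y":0,"z":0,"roll":0,"fingers":1},
  {"x":-0.02,"y":0,"z":0,"roll":0,"fingers":1},
  {"x":-0.03,"y":0,"z":0,"roll":0,"fingers":1},
  {"x":-0.03,"y":0,"z":0,"roll":0,"fingers":1},
  {"x":-0.03,"y":0,"z":0,"roll":0,"fingers":1},
  {"x":0,"y":0,"z":0,"roll":0,"fingers":1},
])

```text
clock: 8.77
eef_pos: [0.6467, 0.0932, 0.16]
tool_rot: [0.039, 0.687, -0.042, 0.725]
ft_force: [1.5, 0.9, 0.7]
grip_width: 0.0855
```

```bash
python3 plan.py .421 .282 .1 31; python3 - <<'E'
from h import *
s=camera("scene")
crop(s,255,230,100,100,5,"a6s")
E
```

```text
t 8.77 tcp [646.7  93.2 160. ] tooly yaw 83.5 tilt 3.12 j1 0.15 j6 0.26 w 85.5 F [1.5 0.9 0.7]
  yaw change -52.5 -> roll total 0.916 rad = 7.64 rows of .12; 
  yaw change 127.5 -> roll total -2.225 rad = 18.54 rows of .12; 
  shift in tool axes now [ 0.0464  0.1621 -0.2485]
  shift in tool axes after roll [ 0.0464 -0.0985 -0.2799]
```

View pics/a6s.png

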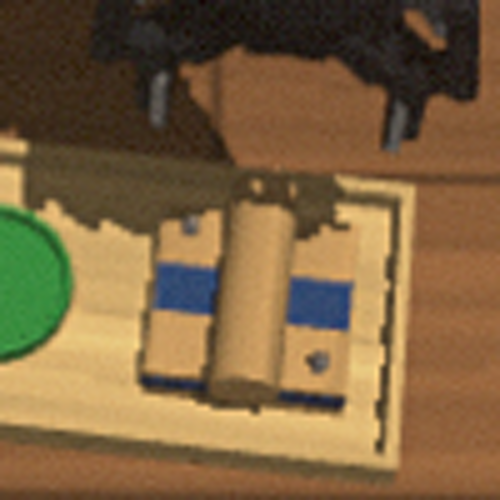

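The dowel rests in the V along the full block, with its ends at about (307,270) and (304,309), roughly centred. Next is the blue cap, at about (421,282) mm, with its rib yaw at about -57.5°.

Request:
arm_command([
  {"x":0,"y":0,"z":0,"roll":0.12,"fingers":1},
  {"x":0,"y":0,"z":0,"roll":0.12,"fingers":1},
  {"x":0,"y":0,"z":0,"roll":0.12,"fingers":1},
  {"x":0,"y":0,"z":0,"roll":0.12,"fingers":1},
  {"x":0,"y":0,"z":0,"roll":0.12,"fingers":1},
  {"x":0,"y":0,"z":0,"roll":0.12,"fingers":1},
  {"x":0,"y":0,"z":0,"roll":0.12,"fingers":1},
  {"x":0,"y":0,"z":0,"roll":0.03,"fingers":1},
])

```text
clock: 9.48
eef_pos: [0.6437, 0.0931, 0.1576]
tool_rot: [0.352, 0.6, -0.339, 0.633]
ft_force: [-0.6, -0.1, -0.2]
grip_width: 0.0854
```

```bash
python3 plan.py .4215 .2815 .13 32.5
```

```text
t 9.48 tcp [643.7  93.1 157.6] tooly yaw 31.53 tilt 2.86 j1 0.15 j6 1.17 w 85.4 F [-0.6 -0.1 -0.2]
  yaw change 1.0 -> roll total -0.017 rad = 0.14 rows of .12; 
  yaw change -179.0 -> roll total 3.125 rad = 26.04 rows of .12; 
  shift in tool axes now [ 0.0152 -0.0918 -0.2774]
  shift in tool axes after roll [ 0.0152 -0.0872 -0.2789]
```

Request:
arm_command([
  {"x":0,"y":0,"z":0,"roll":-0.017,"fingers":1},
  {"x":0.002,"y":-0.01,"z":-0.03,"roll":0,"fingers":1},
  {"x":0.002,"y":-0.01,"z":-0.03,"roll":0,"fingers":1},
  {"x":0.002,"y":-0.01,"z":-0.03,"roll":0,"fingers":1},
  {"x":0.002,"y":-0.01,"z":-0.03,"roll":0,"fingers":1},
  {"x":0.002,"y":-0.01,"z":-0.03,"roll":0,"fingers":1},
  {"x":0.002,"y":-0.01,"z":-0.03,"roll":0,"fingers":1},
  {"x":0.002,"y":-0.01,"z":-0.03,"roll":0,"fingers":1},
  {"x":0.002,"y":-0.01,"z":-0.03,"roll":0,"fingers":1},
  {"x":0,"y":-0.005,"z":-0.02,"roll":0,"fingers":1},
  {"x":0,"y":0,"z":0,"roll":0,"fingers":1},
])

```text
clock: 10.4
eef_pos: [0.4215, 0.2683, 0.1236]
tool_rot: [0.34, 0.607, -0.332, 0.637]
ft_force: [0.1, 0.3, -0.8]
grip_width: 0.0849
```

```bash
python3 plan.py .4215 .2815 .09 32.5
```

```text
t 10.4 tcp [421.5 268.3 123.6] tooly yaw 33.3 tilt 2.57 j1 0.59 j6 1.58 w 84.9 F [ 0.1  0.3 -0.8]
  yaw change -0.8 -> roll total 0.014 rad = 0.12 rows of .12; 
  yaw change 179.2 -> roll total -3.128 rad = 26.06 rows of .12; 
  shift in tool axes now [ 0.0335  0.0062 -0.0121]
  shift in tool axes after roll [ 0.0335  0.006  -0.0122]
```

Request:
arm_command([
  {"x":0.01,"y":0.006,"z":-0.012,"roll":0.014,"fingers":1},
  {"x":0.01,"y":0,"z":0,"roll":0,"fingers":1},
  {"x":0.01,"y":0,"z":0,"roll":0,"fingers":1},
  {"x":0,"y":0,"z":0,"roll":0,"fingers":1},
])

```text
clock: 10.73
eef_pos: [0.4209, 0.2819, 0.0927]
tool_rot: [0.342, 0.605, -0.333, 0.637]
ft_force: [-0.7, -1.2, -0.1]
grip_width: 0.0854
```

```bash
python3 plan.py .4215 .2815 .043 32.5; python3 - <<'E'
from h import *
s=camera("scene")
crop(s,330,140,110,110,5,"b1s")
E
```

```text
t 10.73 tcp [420.9 281.9  92.7] tooly yaw 33.03 tilt 2.69 j1 0.61 j6 1.61 w 85.4 F [-0.7 -1.2 -0.1]
  yaw change -0.5 -> roll total 0.009 rad = 0.08 rows of .12; 
  yaw change 179.5 -> roll total -3.132 rad = 26.10 rows of .12; 
  shift in tool axes now [ 0.0497 -0.0013 -0.001 ]
  shift in tool axes after roll [ 0.0497 -0.0014 -0.001 ]
```

View pics/b1s.png

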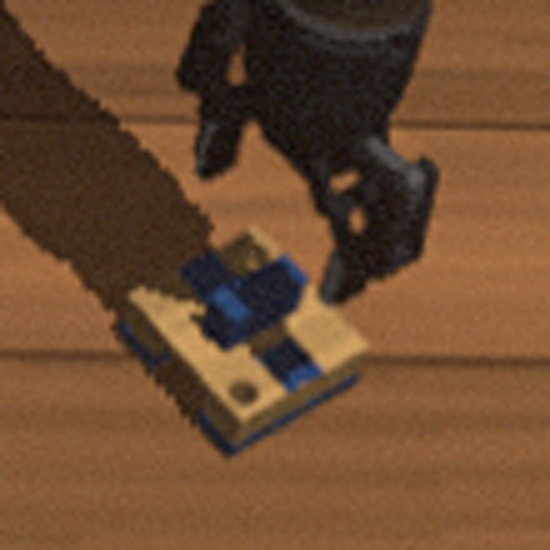

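The fingers are on either side of the blue rib, at about (381,200) in the scene view. I descend and grip.

Request:
arm_command([
  {"x":0.015,"y":-0.001,"z":0,"roll":0.009,"fingers":1},
  {"x":0.015,"y":0,"z":0,"roll":0,"fingers":1},
  {"x":0.01,"y":0,"z":0,"roll":0,"fingers":1},
  {"x":0.005,"y":0,"z":0,"roll":0,"fingers":1},
  {"x":0,"y":0,"z":0,"roll":0,"fingers":1},
])

```text
clock: 11.2
eef_pos: [0.4267, 0.2789, 0.049]
tool_rot: [0.347, 0.602, -0.335, 0.636]
ft_force: [0.1, -0.2, 0.7]
grip_width: 0.0851
```

```bash
python3 plan.py .4215 .2815 .043 32.5
```

```text
t 11.2 tcp [426.7 278.9  49. ] tooly yaw 32.34 tilt 2.94 j1 0.60 j6 1.61 w 85.1 F [ 0.1 -0.2  0.7]
  yaw change 0.2 -> roll total -0.003 rad = 0.02 rows of .12; 
  yaw change -179.8 -> roll total 3.139 rad = 26.16 rows of .12; 
  shift in tool axes now [ 0.0057 -0.0032 -0.0052]
  shift in tool axes after roll [ 0.0057 -0.0031 -0.0052]
```

Request:
arm_command([
  {"x":0.004,"y":-0.003,"z":-0.005,"roll":0,"fingers":1},
  {"x":0.001,"y":0,"z":0,"roll":0,"fingers":1},
  {"x":0,"y":0,"z":0,"roll":0,"fingers":0},
  {"x":0,"y":0,"z":0,"roll":0,"fingers":0},
  {"x":0,"y":0,"z":0,"roll":0,"fingers":0},
  {"x":0,"y":0,"z":0,"roll":0,"fingers":0},
  {"x":0,"y":0,"z":0,"roll":0,"fingers":0},
  {"x":0,"y":0,"z":0,"roll":0,"fingers":0},
  {"x":0,"y":0,"z":0,"roll":0,"fingers":0},
])

```text
clock: 11.95
eef_pos: [0.4228, 0.2822, 0.0469]
tool_rot: [0.348, 0.601, -0.334, 0.637]
ft_force: [-0.1, -0.1, -2.2]
grip_width: 0.0184
```

```bash
python3 plan.py .4215 .2815 .043 32.5; python3 - <<'E'
from h import *
s=camera("scene")
crop(s,330,140,110,110,5,"b2s")
E
```

```text
t 11.95 tcp [422.8 282.2  46.9] tooly yaw 32.37 tilt 3.11 j1 0.61 j6 1.62 w 18.4 F [-0.1 -0.1 -2.2]
  yaw change 0.1 -> roll total -0.002 rad = 0.02 rows of .12; 
  yaw change -179.9 -> roll total 3.139 rad = 26.16 rows of .12; 
  shift in tool axes now [ 0.0038 -0.0016 -0.0002]
  shift in tool axes after roll [ 0.0038 -0.0016 -0.0003]
```

View pics/b2s.png

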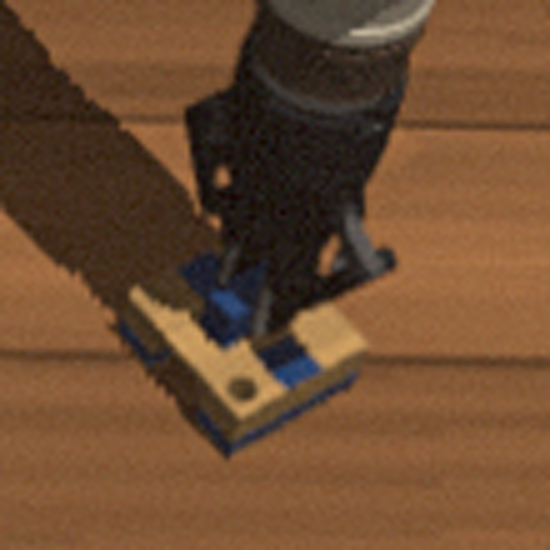

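The grip is on the rib, 18 mm wide. I lift.

Request:
arm_command([
  {"x":-0.01,"y":0,"z":0,"roll":0,"fingers":0},
  {"x":-0.02,"y":0,"z":0,"roll":0,"fingers":0},
  {"x":-0.02,"y":0,"z":0,"roll":0,"fingers":0},
  {"x":-0.02,"y":0,"z":0,"roll":0,"fingers":0},
  {"x":-0.02,"y":0,"z":0,"roll":-0.12,"fingers":0},
  {"x":-0.02,"y":0,"z":0,"roll":-0.12,"fingers":0},
  {"x":0,"y":0,"z":0,"roll":-0.12,"fingers":0},
  {"x":0,"y":0,"z":0,"roll":-0.12,"fingers":0},
  {"x":0,"y":0,"z":0,"roll":-0.12,"fingers":0},
  {"x":0,"y":0,"z":0,"roll":-0.12,"fingers":0},
  {"x":0,"y":0,"z":0,"roll":-0.12,"fingers":0},
  {"x":0,"y":0,"z":0,"roll":-0.05,"fingers":0},
  {"x":0,"y":0,"z":0,"roll":0,"fingers":0},
])

```text
clock: 13.08
eef_pos: [0.4149, 0.2826, 0.167]
tool_rot: [0.026, 0.688, -0.029, 0.725]
ft_force: [-0.5, 0.8, -1.7]
grip_width: 0.0191
```

```bash
python3 plan.py .655 .0913 .15 83.7; python3 - <<'E'
from h import *
s=camera("scene");t=camera("top")
cv2.imwrite("pics/b3s.png",s["frame"][80:330,200:500,::-1])
E
```

```text
t 13.08 tcp [414.9 282.6 167. ] tooly yaw 85.53 tilt 3.04 j1 0.62 j6 0.70 w 19.1 F [-0.5  0.8 -1.7]
  yaw change -1.8 -> roll total 0.032 rad = 0.27 rows of .12; 
  yaw change 178.2 -> roll total -3.110 rad = 25.91 rows of .12; 
  shift in tool axes now [ 0.0309 -0.172   0.253 ]
  shift in tool axes after roll [ 0.0309 -0.1638  0.2583]
```

View pics/b3s.png

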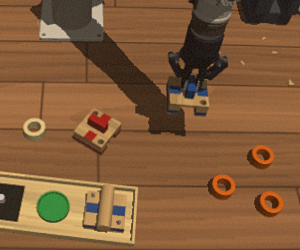

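Request:
arm_command([
  {"x":0,"y":0,"z":0,"roll":0.032,"fingers":0},
  {"x":0.0015,"y":-0.0195,"z":0.031,"roll":0,"fingers":0},
  {"x":0.0015,"y":-0.0195,"z":0.031,"roll":0,"fingers":0},
  {"x":0.0015,"y":-0.0195,"z":0.031,"roll":0,"fingers":0},
  {"x":0.0015,"y":-0.0195,"z":0.031,"roll":0,"fingers":0},
  {"x":0.0015,"y":-0.0195,"z":0.031,"roll":0,"fingers":0},
  {"x":0.0015,"y":-0.0195,"z":0.031,"roll":0,"fingers":0},
  {"x":0.0015,"y":-0.0195,"z":0.031,"roll":0,"fingers":0},
  {"x":0.0015,"y":-0.0195,"z":0.02,"roll":0,"fingers":0},
  {"x":0,"y":0,"z":0,"roll":0,"fingers":0},
  {"x":0,"y":0,"z":0,"roll":0,"fingers":0},
])

```text
clock: 14.1
eef_pos: [0.6407, 0.093, 0.1655]
tool_rot: [0.043, 0.688, -0.044, 0.723]
ft_force: [0.1, 0.5, -2.8]
grip_width: 0.0185
```

```bash
python3 plan.py .655 .0913 .12 83.7
```

```text
t 14.1 tcp [640.7  93.  165.5] tooly yaw 82.95 tilt 2.91 j1 0.15 j6 0.27 w 18.5 F [ 0.1  0.5 -2.8]
  yaw change 0.8 -> roll total -0.013 rad = 0.11 rows of .12; 
  yaw change -179.2 -> roll total 3.128 rad = 26.07 rows of .12; 
  shift in tool axes now [0.0461 0.     0.0121]
  shift in tool axes after roll [ 0.0461 -0.0001  0.0121]
```

Request:
arm_command([
  {"x":0.01,"y":0,"z":0.012,"roll":-0.013,"fingers":0},
  {"x":0.015,"y":0,"z":0,"roll":0,"fingers":0},
  {"x":0.015,"y":0,"z":0,"roll":0,"fingers":0},
  {"x":0,"y":0,"z":0,"roll":0,"fingers":0},
  {"x":0,"y":0,"z":0,"roll":0,"fingers":0},
])

```text
clock: 14.52
eef_pos: [0.653, 0.0929, 0.1252]
tool_rot: [0.039, 0.689, -0.041, 0.723]
ft_force: [-0.4, -0.0, -0.9]
grip_width: 0.0189
```

```bash
python3 plan.py .655 .0913 .107 83.7; python3 - <<'E'
from h import *
s=camera("scene")
crop(s,255,210,110,110,5,"b4s")
E
```

```text
t 14.52 tcp [653.   92.9 125.2] tooly yaw 83.54 tilt 2.79 j1 0.15 j6 0.26 w 18.9 F [-0.4 -0.  -0.9]
  yaw change 0.2 -> roll total -0.003 rad = 0.02 rows of .12; 
  yaw change -179.8 -> roll total 3.139 rad = 26.16 rows of .12; 
  shift in tool axes now [ 0.0183 -0.0014  0.0013]
  shift in tool axes after roll [ 0.0183 -0.0014  0.0013]
```

View pics/b4s.png

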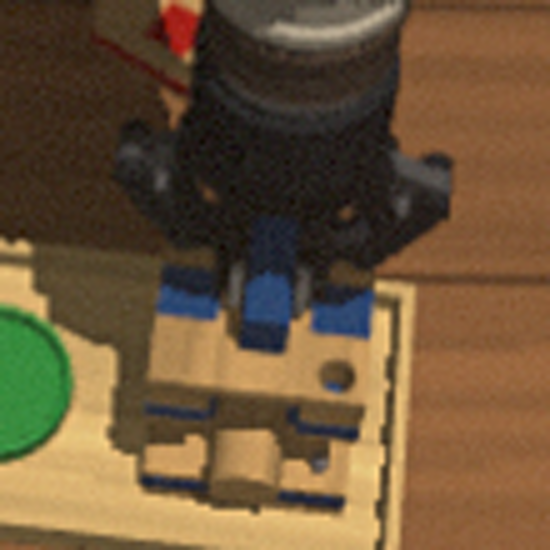

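```bash
python3 - <<'E'
from h import *
s=camera("scene")
def cv(p,sc,ox,oy): return [((x+.5)/sc-.5+ox,(y+.5)/sc-.5+oy) for x,y in p]
for n,p,z in(("cap front top corners",[(148,378),(365,408)],.116),("hole",[(337,376)],.116),("cap front bottom",[(147,411),(359,437)],.078),("cradle front bottom top-edge",[(140,478),(345,502)],.012),("rib front top",[(245,312),(293,318)],.145)):
    r=onplane(s,cv(p,5,255,210),z); print(n,np.round(r*1000,1).tolist(),np.round(r.mean(0)*1000,1))
# expected for centre 653,92.9 yaw -6.4
a=np.radians(-6.4);X=np.array([np.cos(a),np.sin(a)]);Y=np.array([-np.sin(a),np.cos(a)]);C=np.array([653,92.9])
print("exp front mid",C+42*X,"hole",C+30*X+32*Y,"corners",C+42*X-45*Y,C+42*X+45*Y)
E
```

```text
cap front top corners [[688.2, 42.9, 116.0], [700.4, 131.6, 116.0]] [694.3  87.2 116. ]
hole [[686.2, 120.6, 116.0]] [686.2 120.6 116. ]
cap front bottom [[685.6, 43.0, 78.0], [696.3, 132.7, 78.0]] [690.9  87.8  78. ]
cradle front bottom top-edge [[688.2, 40.7, 12.0], [698.5, 132.4, 12.0]] [693.4  86.5  12. ]
rib front top [[672.1, 81.5, 145.0], [674.5, 100.9, 145.0]] [673.3  91.2 145. ]
exp front mid [694.7382526   88.21830485] hole [686.38004341 121.35650545] corners [689.72215066  43.49874849] [699.75435455 132.93786121]
```

The measured hole and corners match the expected cap pose within 1 mm. The cap is aligned with the cradle and needs about +2 mm in x and -1 mm in y.

Request:
arm_command([
  {"x":0.009,"y":-0.0012,"z":0.0018,"roll":0,"fingers":0},
  {"x":0.009,"y":0,"z":-0.0005,"roll":0,"fingers":0},
  {"x":0.003,"y":0,"z":0,"roll":0,"fingers":0},
  {"x":0,"y":0,"z":0,"roll":0,"fingers":0},
])

```text
clock: 14.95
eef_pos: [0.6566, 0.0928, 0.1063]
tool_rot: [0.039, 0.687, -0.04, 0.725]
ft_force: [0.8, 0.3, -2.3]
grip_width: 0.0187
```

```bash
python3 plan.py .655 .0915 .092 83.7; python3 - <<'E'
from h import *
s=camera("scene")
crop(s,255,210,110,110,5,"b5s")
E
```

```text
t 14.95 tcp [656.6  92.8 106.3] tooly yaw 83.63 tilt 3.12 j1 0.15 j6 0.26 w 18.7 F [ 0.8  0.3 -2.3]
  yaw change 0.1 -> roll total -0.001 rad = 0.01 rows of .12; 
  yaw change -179.9 -> roll total 3.140 rad = 26.17 rows of .12; 
  shift in tool axes now [ 0.0142 -0.0015 -0.0023]
  shift in tool axes after roll [ 0.0142 -0.0015 -0.0023]
```

View pics/b5s.png

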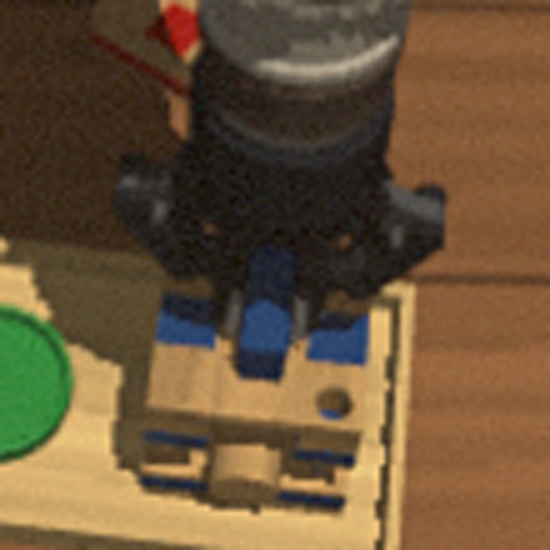

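Request:
arm_command([
  {"x":0.007,"y":-0.0015,"z":-0.0015,"roll":0,"fingers":0},
  {"x":0.005,"y":0,"z":-0.001,"roll":0,"fingers":0},
  {"x":0,"y":0,"z":0,"roll":0,"fingers":0},
  {"x":0,"y":0,"z":0,"roll":0,"fingers":0},
])

```text
clock: 15.33
eef_pos: [0.6546, 0.0912, 0.0935]
tool_rot: [0.039, 0.686, -0.04, 0.725]
ft_force: [0.7, -0.2, -2.7]
grip_width: 0.0189
```

```bash
python3 plan.py .655 .0915 .078 83.7; python3 - <<'E'
from h import *
s=camera("scene")
crop(s,255,210,110,110,5,"b6s")
E
```

```text
t 15.33 tcp [654.6  91.2  93.5] tooly yaw 83.61 tilt 3.14 j1 0.14 j6 0.26 w 18.9 F [ 0.7 -0.2 -2.7]
  yaw change 0.1 -> roll total -0.002 rad = 0.01 rows of .12; 
  yaw change -179.9 -> roll total 3.140 rad = 26.17 rows of .12; 
  shift in tool axes now [ 0.0155  0.0003 -0.0005]
  shift in tool axes after roll [ 0.0155  0.0003 -0.0005]
```

View pics/b6s.png

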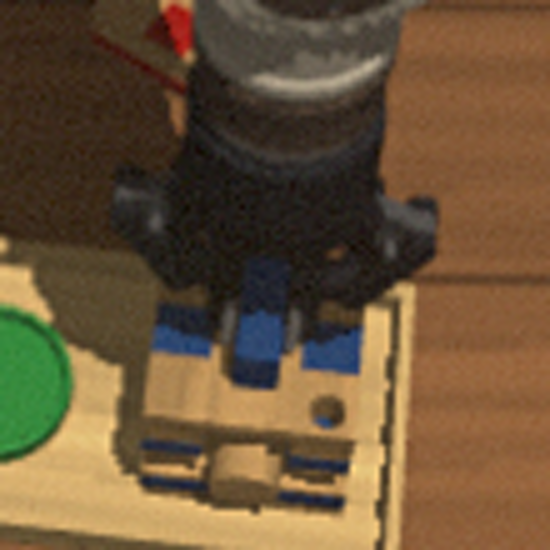

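The cap's side edges line up with the cradle's (about 283 to 325 px), and the cap is just above the pins. I continue down in small steps.

Request:
arm_command([
  {"x":0.005,"y":0,"z":-0.0005,"roll":0,"fingers":0},
  {"x":0.004,"y":0,"z":-0.0005,"roll":0,"fingers":0},
  {"x":0,"y":0,"z":0,"roll":0,"fingers":0},
])

```text
clock: 15.63
eef_pos: [0.6545, 0.0913, 0.0842]
tool_rot: [0.039, 0.686, -0.04, 0.726]
ft_force: [0.4, 0.5, -1.9]
grip_width: 0.0188
```

```bash
python3 plan.py .655 .0915 .078 83.7
```

```text
t 15.63 tcp [654.5  91.3  84.2] tooly yaw 83.6 tilt 3.21 j1 0.14 j6 0.26 w 18.8 F [ 0.4  0.5 -1.9]
  yaw change 0.1 -> roll total -0.002 rad = 0.01 rows of .12; 
  yaw change -179.9 -> roll total 3.140 rad = 26.17 rows of .12; 
  shift in tool axes now [0.0063 0.0002 0.0001]
  shift in tool axes after roll [0.0063 0.0002 0.0001]
```

The cap bottom is now about 6 mm below the pin tips and no force is felt, so the pins are in the holes.

Request:
arm_command([
  {"x":0.003,"y":0,"z":0,"roll":0,"fingers":0},
  {"x":0.002,"y":0,"z":0,"roll":0,"fingers":0},
  {"x":0,"y":0,"z":0,"roll":0,"fingers":0},
])

```text
clock: 15.88
eef_pos: [0.6549, 0.0913, 0.0787]
tool_rot: [0.039, 0.686, -0.04, 0.726]
ft_force: [0.0, 0.1, -0.8]
grip_width: 0.0187
```

```bash
python3 plan.py .655 .0915 .078 83.7; python3 - <<'E'
from h import *
s=camera("scene")
crop(s,255,210,110,110,5,"b7s")
E
```

```text
t 15.88 tcp [654.9  91.3  78.7] tooly yaw 83.6 tilt 3.22 j1 0.14 j6 0.26 w 18.7 F [ 0.   0.1 -0.8]
  yaw change 0.1 -> roll total -0.002 rad = 0.01 rows of .12; 
  yaw change -179.9 -> roll total 3.140 rad = 26.16 rows of .12; 
  shift in tool axes now [ 0.0007  0.0002 -0.    ]
  shift in tool axes after roll [ 0.0007  0.0002 -0.    ]
```

View pics/b7s.png

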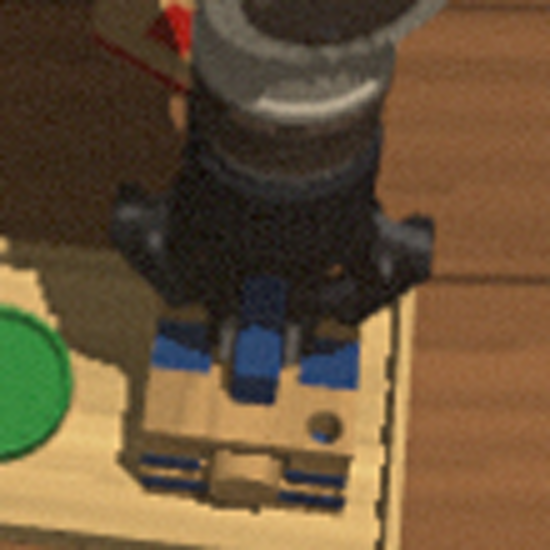

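Request:
arm_command([
  {"x":0.001,"y":0,"z":0,"roll":0,"fingers":0},
  {"x":0,"y":0,"z":0,"roll":0,"fingers":0.5},
  {"x":0,"y":0,"z":0,"roll":0,"fingers":0.6},
  {"x":0,"y":0,"z":0,"roll":0,"fingers":0.6},
  {"x":0,"y":0,"z":0,"roll":0,"fingers":0.6},
  {"x":-0.015,"y":0,"z":0,"roll":0,"fingers":0.8},
  {"x":-0.03,"y":0,"z":0,"roll":0,"fingers":1},
  {"x":-0.03,"y":0,"z":0,"roll":0,"fingers":1},
  {"x":-0.03,"y":0,"z":0,"roll":0,"fingers":1},
  {"x":0,"y":0,"z":0,"roll":0,"fingers":1},
])

```text
clock: 16.77
eef_pos: [0.6481, 0.0917, 0.1859]
tool_rot: [0.039, 0.687, -0.04, 0.725]
ft_force: [1.5, -0.1, 1.3]
grip_width: 0.0854
```

```bash
python3 plan.py .587 .370 .12; python3 - <<'E'
from h import *
s=camera("scene")
crop(s,255,210,110,110,5,"b8s")
E
```

```text
t 16.77 tcp [648.1  91.7 185.9] tooly yaw 83.61 tilt 3.07 j1 0.15 j6 0.26 w 85.4 F [ 1.5 -0.1  1.3]
  shift in tool axes now [ 0.0614  0.2696 -0.0951]
  shift in tool axes after roll [ 0.0614  0.2696 -0.0951]
```

View pics/b8s.png

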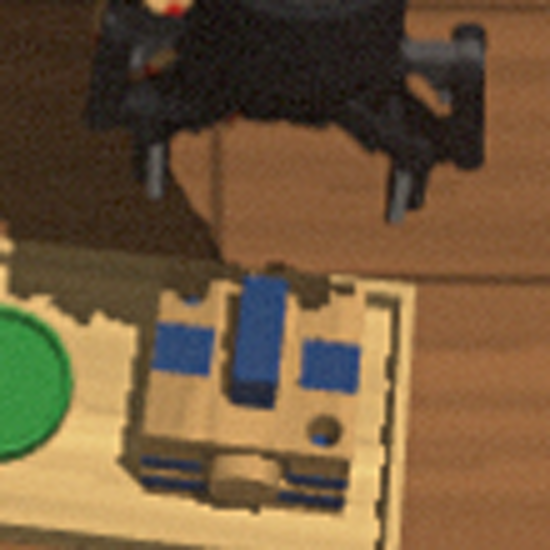

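```bash
cat > chk.py <<'E'
from h import *
s=camera("scene")
a=np.radians(-6.3);X=np.array([np.cos(a),np.sin(a),0]);Y=np.array([-np.sin(a),np.cos(a),0]);C=np.array([.655,.0913,0])
im=cv2.resize(s["frame"][210:320,255:365,::-1],None,fx=5,fy=5,interpolation=cv2.INTER_CUBIC)
def pt(x,y,z,col):
    u=proj(s,C+x*X+y*Y+[0,0,z])[0];q=((u-[255,210])+.5)*5-.5;cv2.circle(im,tuple(int(round(v)) for v in q),2,col,-1)
for sx in(1,-1):
    for sy in(1,-1):
        pt(.042*sx,.045*sy,.069,(0,0,255));pt(.025*sx,.01*sy,.099,(0,255,255))
for sy in(1,-1): pt(.042,.045*sy,.031,(0,255,0));pt(.042,.045*sy,.006,(255,0,255));pt(.03*sy,.032*sy,.069,(255,255,0))
cv2.imwrite("pics/chk.png",im)
E
python3 chk.py
```

```text
(no output)
```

View pics/chk.png

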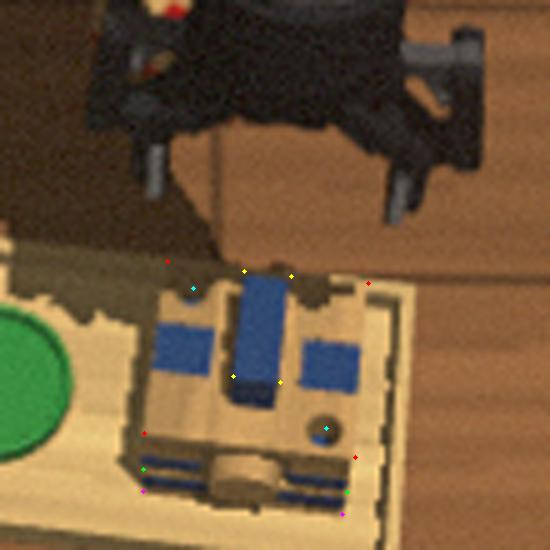

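The dots predicted for a seated cap (hole, front edge and rib) agree with the image to about 1 px, so the cap is down flat over the pins. Next is the orange roll at about (587,370).

Request:
arm_command([
  {"x":0,"y":0.03,"z":-0.0105,"roll":0,"fingers":1},
  {"x":0,"y":0.03,"z":-0.0105,"roll":0,"fingers":1},
  {"x":0,"y":0.03,"z":-0.0105,"roll":0,"fingers":1},
  {"x":0,"y":0.03,"z":-0.0105,"roll":0,"fingers":1},
  {"x":0,"y":0.03,"z":-0.0105,"roll":0,"fingers":1},
  {"x":0,"y":0.03,"z":-0.0105,"roll":0,"fingers":1},
  {"x":0,"y":0.03,"z":-0.0105,"roll":0,"fingers":1},
  {"x":0.01,"y":0.03,"z":-0.0105,"roll":0,"fingers":1},
  {"x":0.02,"y":0.01,"z":0,"roll":0,"fingers":1},
  {"x":0.02,"y":0,"z":0,"roll":0,"fingers":1},
  {"x":0,"y":0,"z":0,"roll":0,"fingers":1},
])

```text
clock: 17.78
eef_pos: [0.5841, 0.3563, 0.1073]
tool_rot: [0.036, 0.696, -0.046, 0.716]
ft_force: [-0.4, -0.3, -1.0]
grip_width: 0.0856
```

```bash
python3 plan.py .587 .370 .06 83.6; python3 - <<'E'
from h import *
s=camera("scene");t=camera("top");u=proj(s,[.587,.370,.028]);print(u,proj(t,[.587,.37,.028]))
crop(s,370,190,130,110,5,"c1s");crop(t,80,110,130,110,5,"c1t")
E
```

```text
t 17.78 tcp [584.1 356.3 107.3] tooly yaw 83.35 tilt 1.75 j1 0.56 j6 0.68 w 85.6 F [-0.4 -0.3 -1. ]
  yaw change 0.3 -> roll total -0.004 rad = 0.04 rows of .12; 
  yaw change -179.7 -> roll total 3.137 rad = 26.14 rows of .12; 
  shift in tool axes now [0.0471 0.0145 0.    ]
  shift in tool axes after roll [0.0471 0.0145 0.0001]
[[422.89629027 263.44832664]] [[149.06494338 175.07415346]]
```

View pics/c1s.png

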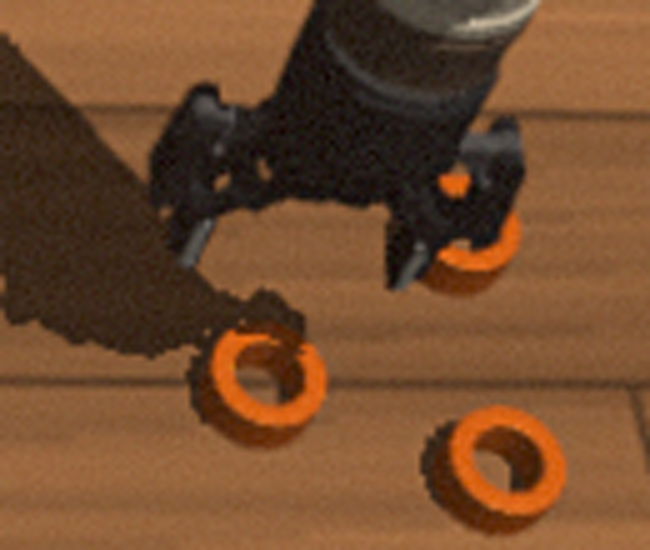

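Request:
arm_command([
  {"x":0.015,"y":0.0145,"z":0,"roll":0,"fingers":1},
  {"x":0.02,"y":0,"z":0,"roll":0,"fingers":1},
  {"x":0.015,"y":0,"z":0,"roll":0,"fingers":1},
  {"x":0,"y":0,"z":0,"roll":0,"fingers":1},
])

```text
clock: 18.22
eef_pos: [0.5939, 0.3689, 0.0663]
tool_rot: [0.041, 0.692, -0.045, 0.72]
ft_force: [-1.1, -0.2, -0.8]
grip_width: 0.0856
```

```bash
python3 plan.py .588 .3705 .01 83.6; python3 - <<'E'
from h import *
s=camera("scene")
crop(s,370,190,130,110,5,"c2s")
E
```

```text
t 18.22 tcp [593.9 368.9  66.3] tooly yaw 82.97 tilt 2.3 j1 0.57 j6 0.69 w 85.6 F [-1.1 -0.2 -0.8]
  yaw change 0.6 -> roll total -0.011 rad = 0.09 rows of .12; 
  yaw change -179.4 -> roll total 3.131 rad = 26.09 rows of .12; 
  shift in tool axes now [ 0.056   0.001  -0.0083]
  shift in tool axes after roll [ 0.056   0.0011 -0.0083]
```

View pics/c2s.png

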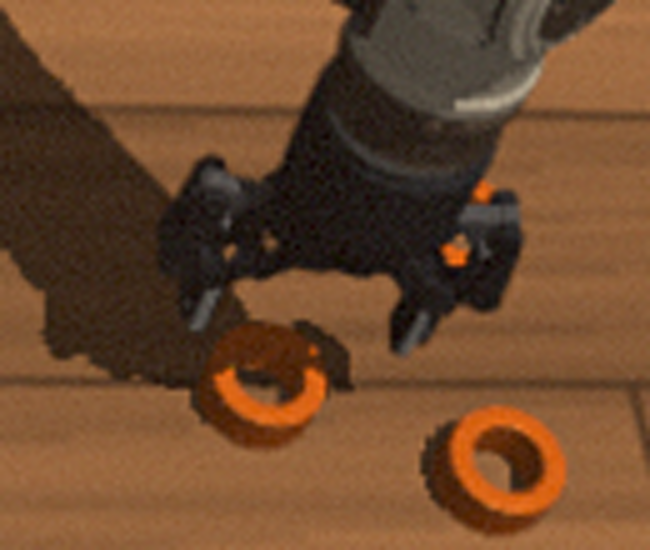

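The fingers straddle the chosen roll, at about (423,266) in the scene view. The others are clear. I go down.

Request:
arm_command([
  {"x":0.015,"y":0.001,"z":-0.006,"roll":-0.01,"fingers":1},
  {"x":0.015,"y":0,"z":-0.002,"roll":0,"fingers":1},
  {"x":0.015,"y":0,"z":-0.001,"roll":0,"fingers":1},
  {"x":0,"y":0,"z":0,"roll":0,"fingers":1},
])

```text
clock: 18.6
eef_pos: [0.5941, 0.3706, 0.032]
tool_rot: [0.043, 0.687, -0.041, 0.724]
ft_force: [-1.0, -0.7, -1.2]
grip_width: 0.0853
```

```bash
python3 plan.py .588 .3705 .01 83.6; python3 - <<'E'
from h import *
s=camera("scene")
crop(s,370,190,130,110,5,"c3s")
E
```

```text
t 18.6 tcp [594.1 370.6  32. ] tooly yaw 83.26 tilt 3.05 j1 0.57 j6 0.69 w 85.3 F [-1.  -0.7 -1.2]
  yaw change 0.3 -> roll total -0.006 rad = 0.05 rows of .12; 
  yaw change -179.7 -> roll total 3.136 rad = 26.13 rows of .12; 
  shift in tool axes now [ 0.0216 -0.0009 -0.0072]
  shift in tool axes after roll [ 0.0216 -0.0008 -0.0072]
```

View pics/c3s.png

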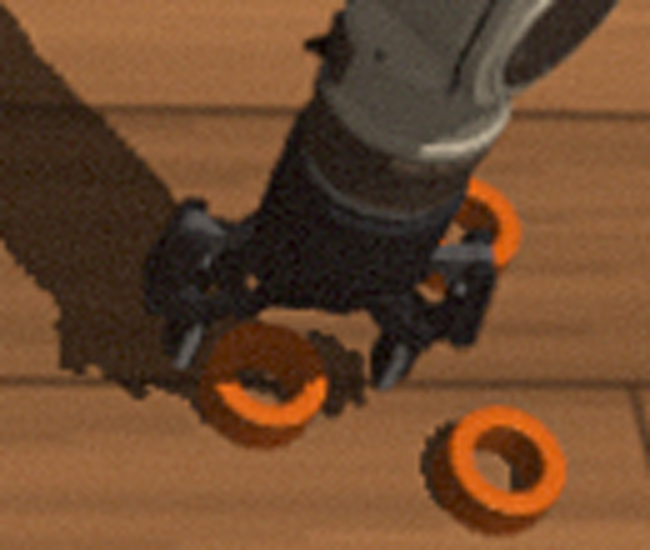

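```bash
python3 - <<'E'
from h import *
s=camera("scene")
for p in([.594,.3706,.032],[.594,.3706,.045],[.588,.3705,.0],[.599,.413,.045],[.589,.328,.045]): print(p,((proj(s,p)[0]-[370,190])+.5)*5)
def cv(p,sc,ox,oy): return [((x+.5)/sc-.5+ox,(y+.5)/sc-.5+oy) for x,y in p]
print(onplane(s,cv([(265,441)],5,370,190),0), onplane(s,cv([(208,380),(326,380),(267,428)],5,370,190),.028))
E
```

```text
[0.594, 0.3706, 0.032] [272.77846102 378.94675838]
[0.594, 0.3706, 0.045] [280.20605645 365.77503492]
[0.588, 0.3705, 0.0] [253.0089078  399.10755716]
[0.599, 0.413, 0.045] [371.22285739 375.86915728]
[0.589, 0.328, 0.045] [188.43741102 355.57367105]
[[0.61060874 0.37312499 0.        ]] [[0.59292793 0.34108675 0.028     ]
 [0.59252322 0.39777647 0.028     ]
 [0.61783292 0.3654298  0.028     ]]
```

The roll spans 341 to 398 mm in y, so its centre is about (589, 369.5). The TCP is at y = 370.6, which is fine. I lower and grip.

Request:
arm_command([
  {"x":0.012,"y":-0.001,"z":-0.005,"roll":0,"fingers":1},
  {"x":0.008,"y":0,"z":-0.002,"roll":0,"fingers":1},
  {"x":0,"y":0,"z":0,"roll":0,"fingers":1},
])

```text
clock: 18.95
eef_pos: [0.5947, 0.3732, 0.0218]
tool_rot: [0.047, 0.682, -0.038, 0.729]
ft_force: [-0.4, -0.5, 0.9]
grip_width: 0.0853
```

```bash
python3 plan.py .589 .3695 .01 83.6
```

```text
t 18.95 tcp [594.7 373.2  21.8] tooly yaw 83.16 tilt 3.89 j1 0.57 j6 0.69 w 85.3 F [-0.4 -0.5  0.9]
  yaw change 0.4 -> roll total -0.008 rad = 0.06 rows of .12; 
  yaw change -179.6 -> roll total 3.134 rad = 26.12 rows of .12; 
  shift in tool axes now [ 0.0114 -0.0045 -0.006 ]
  shift in tool axes after roll [ 0.0114 -0.0044 -0.006 ]
```

```bash
python3 - <<'E'
from h import *
from scipy.spatial.transform import Rotation as R
o=get_obs();print(np.round(o["joint_pos"],3),R.from_quat(o["tool_rot"]).as_matrix().round(3)[:,0],np.hypot(*o["eef_pos"][:2]))
E
```

```text
[ 0.573  0.734  0.232  1.008 -0.03   0.692] [ 0.067  0.008 -0.998] 0.7020559331234919
```

Request:
arm_command([
  {"x":0.008,"y":-0.004,"z":-0.005,"roll":0,"fingers":1},
  {"x":0.005,"y":0,"z":-0.002,"roll":0,"fingers":1},
  {"x":0,"y":0,"z":0,"roll":0,"fingers":1},
])

```text
clock: 19.2
eef_pos: [0.5908, 0.3714, 0.0125]
tool_rot: [0.048, 0.68, -0.037, 0.731]
ft_force: [-1.3, 0.2, -0.3]
grip_width: 0.0855
```

```bash
python3 plan.py .589 .3695 .01 83.6; python3 - <<'E'
from h import *
s=camera("scene")
crop(s,370,190,130,110,5,"c4s")
E
```

```text
t 19.2 tcp [590.8 371.4  12.5] tooly yaw 83.14 tilt 4.25 j1 0.57 j6 0.69 w 85.5 F [-1.3  0.2 -0.3]
  yaw change 0.5 -> roll total -0.008 rad = 0.07 rows of .12; 
  yaw change -179.5 -> roll total 3.134 rad = 26.11 rows of .12; 
  shift in tool axes now [ 0.0023 -0.0022 -0.0017]
  shift in tool axes after roll [ 0.0023 -0.0021 -0.0017]
```

View pics/c4s.png

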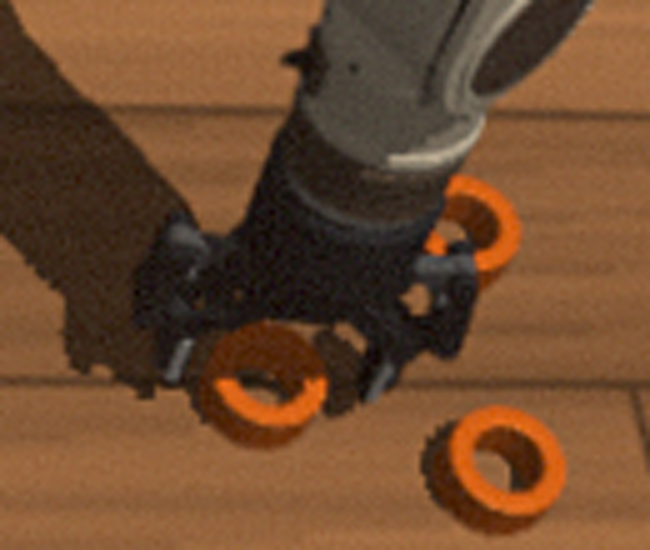

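Request:
arm_command([
  {"x":0.002,"y":-0.002,"z":-0.001,"roll":0,"fingers":1},
  {"x":0,"y":0,"z":0,"roll":0,"fingers":0},
  {"x":0,"y":0,"z":0,"roll":0,"fingers":0},
  {"x":0,"y":0,"z":0,"roll":0,"fingers":0},
  {"x":0,"y":0,"z":0,"roll":0,"fingers":0},
  {"x":0,"y":0,"z":0,"roll":0,"fingers":0},
])

```text
clock: 19.75
eef_pos: [0.5925, 0.3709, 0.0148]
tool_rot: [0.049, 0.678, -0.036, 0.733]
ft_force: [0.0, -0.4, -0.0]
grip_width: 0.0535
```

```bash
python3 plan.py .629 -.1465 .15 83.6; python3 - <<'E'
from h import *
s=camera("scene")
crop(s,370,190,130,110,5,"c5s")
E
```

```text
t 19.75 tcp [592.5 370.9  14.8] tooly yaw 83.15 tilt 4.59 j1 0.57 j6 0.69 w 53.5 F [ 0.  -0.4 -0. ]
  yaw change 0.5 -> roll total -0.008 rad = 0.07 rows of .12; 
  yaw change -179.5 -> roll total 3.134 rad = 26.11 rows of .12; 
  shift in tool axes now [-0.1396 -0.506   0.109 ]
  shift in tool axes after roll [-0.1396 -0.5068  0.105 ]
```

View pics/c5s.png

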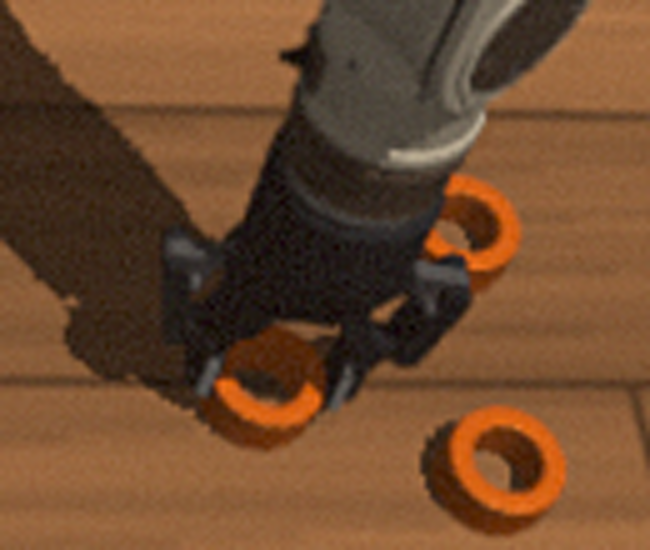

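The roll is gripped. I lift.

Request:
arm_command([
  {"x":-0.01,"y":0,"z":0,"roll":0,"fingers":0},
  {"x":-0.025,"y":0,"z":0,"roll":0,"fingers":0},
  {"x":-0.035,"y":0,"z":0,"roll":0,"fingers":0},
  {"x":-0.035,"y":0,"z":0,"roll":0,"fingers":0},
  {"x":-0.035,"y":0,"z":0,"roll":0,"fingers":0},
  {"x":-0.02,"y":0,"z":0,"roll":0,"fingers":0},
  {"x":0,"y":0,"z":0,"roll":0,"fingers":0},
])

```text
clock: 20.38
eef_pos: [0.5763, 0.3665, 0.1785]
tool_rot: [0.047, 0.681, -0.038, 0.729]
ft_force: [-0.1, 0.4, 1.1]
grip_width: 0.0534
```

```bash
python3 plan.py .629 -.1465 .16 83.6; python3 - <<'E'
from h import *
s=camera("scene")
crop(s,350,150,130,110,5,"c6s")
E
```

```text
t 20.38 tcp [576.3 366.5 178.5] tooly yaw 83.13 tilt 3.96 j1 0.58 j6 0.70 w 53.4 F [-0.1  0.4  1.1]
  yaw change 0.5 -> roll total -0.008 rad = 0.07 rows of .12; 
  yaw change -179.5 -> roll total 3.133 rad = 26.11 rows of .12; 
  shift in tool axes now [ 0.0177 -0.5033  0.1128]
  shift in tool axes after roll [ 0.0177 -0.5042  0.1087]
```

View pics/c6s.png

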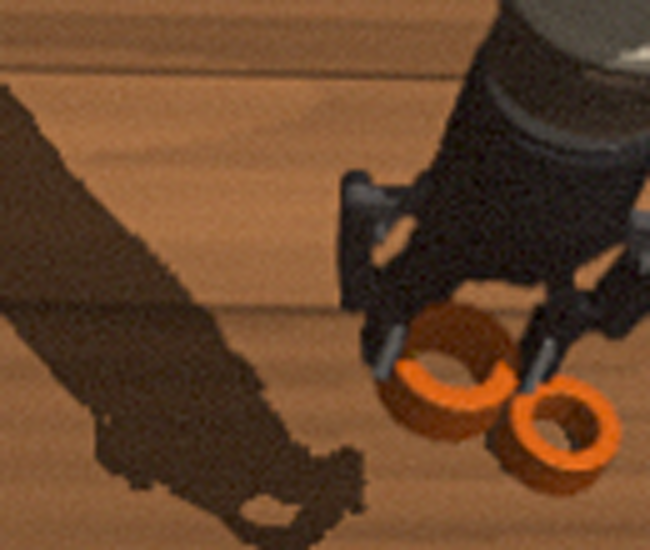

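Request:
arm_command([
  {"x":0,"y":-0.033,"z":0.007,"roll":-0.008,"fingers":0},
  {"x":0,"y":-0.033,"z":0.007,"roll":0,"fingers":0},
  {"x":0,"y":-0.033,"z":0.007,"roll":0,"fingers":0},
  {"x":0,"y":-0.033,"z":0.007,"roll":0,"fingers":0},
  {"x":0,"y":-0.033,"z":0.007,"roll":0,"fingers":0},
  {"x":0,"y":-0.033,"z":0.007,"roll":0,"fingers":0},
  {"x":0,"y":-0.033,"z":0.007,"roll":0,"fingers":0},
  {"x":0,"y":-0.033,"z":0.007,"roll":0,"fingers":0},
  {"x":0,"y":-0.033,"z":0.007,"roll":0,"fingers":0},
  {"x":0,"y":-0.033,"z":0.007,"roll":0,"fingers":0},
  {"x":0,"y":-0.033,"z":0.007,"roll":0,"fingers":0},
  {"x":0,"y":-0.033,"z":0.007,"roll":0,"fingers":0},
  {"x":0,"y":-0.033,"z":0.007,"roll":0,"fingers":0},
  {"x":0,"y":-0.03,"z":0.007,"roll":0,"fingers":0},
  {"x":0,"y":-0.015,"z":0.005,"roll":0,"fingers":0},
  {"x":0,"y":0,"z":0,"roll":0,"fingers":0},
])

```text
clock: 21.77
eef_pos: [0.6121, -0.1367, 0.1439]
tool_rot: [0.04, 0.698, -0.035, 0.714]
ft_force: [0.2, -0.2, -0.7]
grip_width: 0.0535
```

```bash
python3 plan.py .629 -.1465 .09 83.6
```

```text
t 21.77 tcp [ 612.1 -136.7  143.9] tooly yaw 83.98 tilt 1.33 j1 -0.23 j6 -0.12 w 53.5 F [ 0.2 -0.2 -0.7]
  yaw change -0.4 -> roll total 0.007 rad = 0.05 rows of .12; 
  yaw change 179.6 -> roll total -3.135 rad = 26.13 rows of .12; 
  shift in tool axes now [ 0.0542 -0.0084  0.0166]
  shift in tool axes after roll [ 0.0542 -0.0083  0.0167]
```

Request:
arm_command([
  {"x":0.02,"y":-0.008,"z":0.0165,"roll":0,"fingers":0},
  {"x":0.02,"y":0,"z":0,"roll":0,"fingers":0},
  {"x":0.01,"y":0,"z":0,"roll":0,"fingers":0},
  {"x":0,"y":0,"z":0,"roll":0,"fingers":0},
  {"x":0,"y":0,"z":0,"roll":0,"fingers":0},
])

```text
clock: 22.18
eef_pos: [0.6244, -0.1456, 0.0853]
tool_rot: [0.042, 0.702, -0.034, 0.71]
ft_force: [-0.6, -0.1, 0.2]
grip_width: 0.0534
```

```bash
python3 plan.py .629 -.1465 .06 83.6; python3 - <<'E'
from h import *
s=camera("scene")
crop(s,150,210,110,110,5,"c7s")
E
```

```text
t 22.18 tcp [ 624.4 -145.6   85.3] tooly yaw 83.82 tilt 0.84 j1 -0.23 j6 -0.13 w 53.4 F [-0.6 -0.1  0.2]
  yaw change -0.2 -> roll total 0.004 rad = 0.03 rows of .12; 
  yaw change 179.8 -> roll total -3.138 rad = 26.15 rows of .12; 
  shift in tool axes now [ 0.0253 -0.0006  0.0045]
  shift in tool axes after roll [ 0.0253 -0.0006  0.0045]
```

View pics/c7s.png

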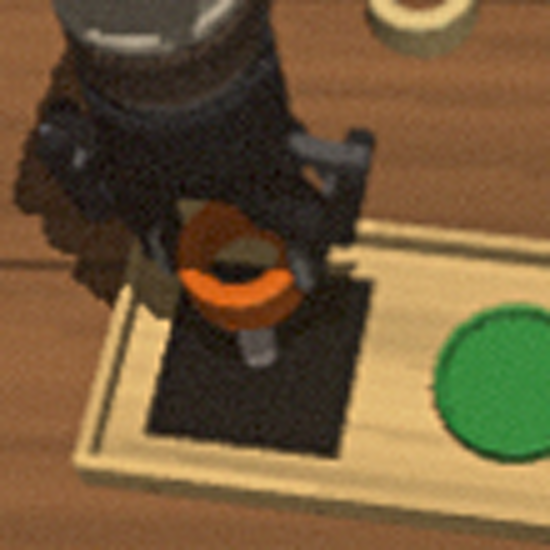

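```bash
python3 - <<'E'
from h import *
s=camera("scene")
def cv(p,sc,ox,oy): return [((x+.5)/sc-.5+ox,(y+.5)/sc-.5+oy) for x,y in p]
print("front top lip",onplane(s,cv([(240,308)],5,150,210),.099),"front bottom",onplane(s,cv([(240,331)],5,150,210),.071))
print("sides",onplane(s,cv([(178,268),(304,268)],5,150,210),.099))
print("plate corners",onplane(s,cv([(372,280),(338,459),(147,434)],5,150,210),.012))
E
```

```text
front top lip [[ 0.65080866 -0.14200456  0.099     ]] front bottom [[ 0.64783364 -0.14638834  0.071     ]]
sides [[ 0.63213838 -0.17105314  0.099     ]
 [ 0.63098087 -0.11641951  0.099     ]]
plate corners [[ 0.5906011  -0.09856204  0.012     ]
 [ 0.68175883 -0.10679632  0.012     ]
 [ 0.671593   -0.19501311  0.012     ]]
```

The roll centre is about (622,-145) and the plate and post centre about (630,-146.5). The hole clearance is 9 mm, so I move 7 mm forward and go down.

Request:
arm_command([
  {"x":0.01,"y":-0.001,"z":0.007,"roll":0,"fingers":0},
  {"x":0.012,"y":0,"z":0,"roll":0,"fingers":0},
  {"x":0,"y":0,"z":0,"roll":0,"fingers":0},
  {"x":0,"y":0,"z":0,"roll":0,"fingers":0},
])

```text
clock: 22.62
eef_pos: [0.6353, -0.1462, 0.0662]
tool_rot: [0.04, 0.699, -0.034, 0.713]
ft_force: [0.3, -0.7, -0.4]
grip_width: 0.0533
```

```bash
python3 plan.py .6315 -.147 .03 83.6; python3 - <<'E'
from h import *
s=camera("scene")
crop(s,150,210,110,110,5,"c8s")
E
```

```text
t 22.62 tcp [ 635.3 -146.2   66.2] tooly yaw 83.98 tilt 1.19 j1 -0.23 j6 -0.13 w 53.3 F [ 0.3 -0.7 -0.4]
  yaw change -0.4 -> roll total 0.007 rad = 0.05 rows of .12; 
  yaw change 179.6 -> roll total -3.135 rad = 26.13 rows of .12; 
  shift in tool axes now [ 0.0361 -0.0016 -0.0043]
  shift in tool axes after roll [ 0.0361 -0.0016 -0.0043]
```

View pics/c8s.png

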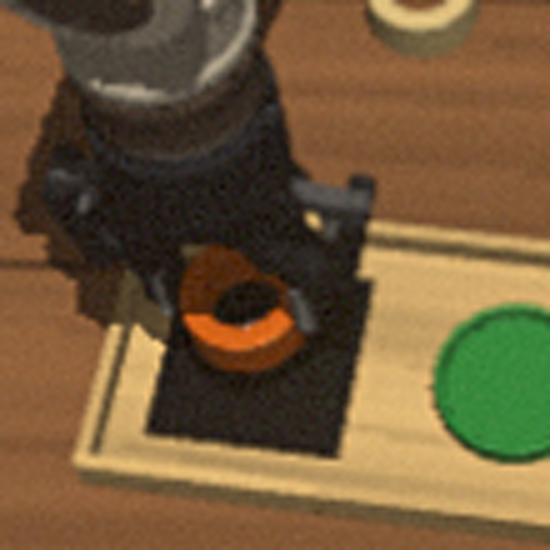

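Request:
arm_command([
  {"x":0.01,"y":-0.0015,"z":-0.004,"roll":0,"fingers":0},
  {"x":0.01,"y":0,"z":-0.001,"roll":0,"fingers":0},
  {"x":0,"y":0,"z":0,"roll":0,"fingers":0},
])

```text
clock: 22.92
eef_pos: [0.6311, -0.1469, 0.0465]
tool_rot: [0.04, 0.699, -0.034, 0.713]
ft_force: [-0.8, -0.1, -0.8]
grip_width: 0.0535
```

```bash
python3 plan.py .6315 -.147 .027 83.6; python3 - <<'E'
from h import *
s=camera("scene")
crop(s,150,210,110,110,5,"c9s")
E
```

```text
t 22.92 tcp [ 631.1 -146.9   46.5] tooly yaw 83.99 tilt 1.29 j1 -0.23 j6 -0.13 w 53.5 F [-0.8 -0.1 -0.8]
  yaw change -0.4 -> roll total 0.007 rad = 0.06 rows of .12; 
  yaw change 179.6 -> roll total -3.135 rad = 26.12 rows of .12; 
  shift in tool axes now [ 0.0195 -0.0002  0.    ]
  shift in tool axes after roll [ 0.0195 -0.0002  0.    ]
```

View pics/c9s.png

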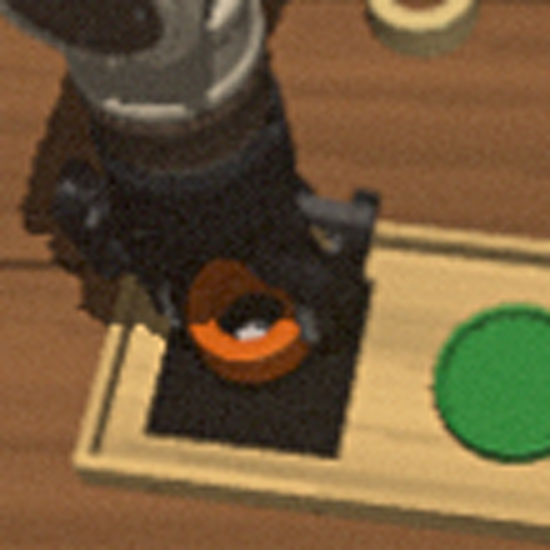

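The post top shows inside the hole, at about (199,276), with the roll around it. I go down.

Request:
arm_command([
  {"x":0.008,"y":0,"z":0,"roll":0,"fingers":0},
  {"x":0.007,"y":0,"z":0,"roll":0,"fingers":0},
  {"x":0.002,"y":0,"z":0,"roll":0,"fingers":0},
  {"x":0,"y":0,"z":0,"roll":0,"fingers":0},
])

```text
clock: 23.3
eef_pos: [0.6331, -0.1472, 0.0301]
tool_rot: [0.04, 0.698, -0.034, 0.715]
ft_force: [-0.5, 0.9, -0.4]
grip_width: 0.0536
```

```bash
python3 plan.py .6315 -.147 .027 83.6; python3 - <<'E'
from h import *
s=camera("scene")
crop(s,150,210,110,110,5,"c10s")
E
```

```text
t 23.3 tcp [ 633.1 -147.2   30.1] tooly yaw 83.99 tilt 1.45 j1 -0.23 j6 -0.13 w 53.6 F [-0.5  0.9 -0.4]
  yaw change -0.4 -> roll total 0.007 rad = 0.06 rows of .12; 
  yaw change 179.6 -> roll total -3.135 rad = 26.12 rows of .12; 
  shift in tool axes now [ 0.003  -0.     -0.0017]
  shift in tool axes after roll [ 0.003  -0.     -0.0017]
```

View pics/c10s.png

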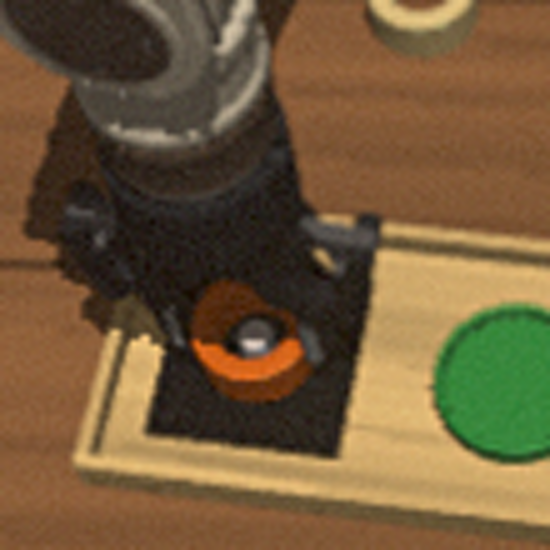

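Post inside the hole. I press down the last 2–3 mm, release, and rise straight.

Request:
arm_command([
  {"x":0.002,"y":0,"z":-0.001,"roll":0,"fingers":0},
  {"x":0,"y":0,"z":0,"roll":0,"fingers":0.75},
  {"x":0,"y":0,"z":0,"roll":0,"fingers":0.85},
  {"x":0,"y":0,"z":0,"roll":0,"fingers":1},
  {"x":0,"y":0,"z":0,"roll":0,"fingers":1},
  {"x":-0.015,"y":0,"z":0,"roll":0,"fingers":1},
  {"x":-0.03,"y":0,"z":0,"roll":0,"fingers":1},
  {"x":-0.03,"y":0,"z":0,"roll":0,"fingers":1},
  {"x":-0.03,"y":0,"z":0,"roll":0,"fingers":1},
  {"x":-0.03,"y":0,"z":0,"roll":0,"fingers":1},
  {"x":0,"y":0,"z":0,"roll":0,"fingers":1},
])

```text
clock: 24.27
eef_pos: [0.6274, -0.1477, 0.1673]
tool_rot: [0.04, 0.699, -0.034, 0.713]
ft_force: [0.1, 0.6, 1.7]
grip_width: 0.0853
```

```bash
python3 plan.py .577 -.3785 .16 83.6; python3 - <<'E'
from h import *
s=camera("scene")
crop(s,150,210,110,110,5,"d1s")
E
```

```text
t 24.27 tcp [ 627.4 -147.7  167.3] tooly yaw 83.99 tilt 1.24 j1 -0.24 j6 -0.13 w 85.3 F [0.1 0.6 1.7]
  yaw change -0.4 -> roll total 0.007 rad = 0.06 rows of .12; 
  yaw change 179.6 -> roll total -3.135 rad = 26.12 rows of .12; 
  shift in tool axes now [ 0.0044 -0.2349 -0.026 ]
  shift in tool axes after roll [ 0.0044 -0.2351 -0.0244]
```

View pics/d1s.png

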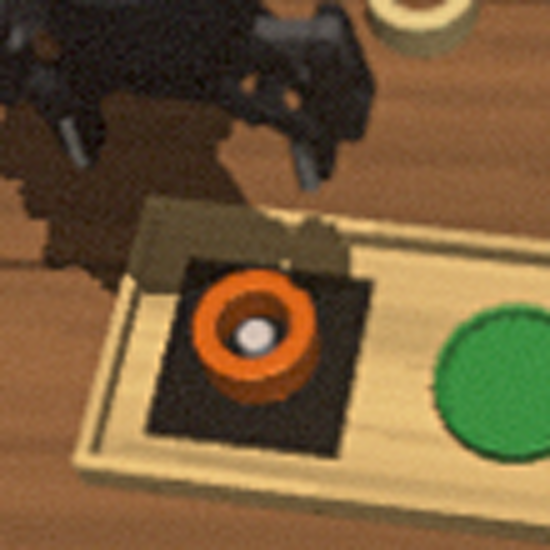

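The orange roll is flat on the black plate with the post centred in its hole, at about (201,277). Next is the glue, at about (577,-378).

Request:
arm_command([
  {"x":0,"y":-0.03,"z":-0.003,"roll":0.007,"fingers":1},
  {"x":0,"y":-0.03,"z":-0.003,"roll":0,"fingers":1},
  {"x":0,"y":-0.03,"z":-0.003,"roll":0,"fingers":1},
  {"x":0,"y":-0.03,"z":-0.003,"roll":0,"fingers":1},
  {"x":0,"y":-0.03,"z":-0.003,"roll":0,"fingers":1},
  {"x":0,"y":-0.03,"z":-0.003,"roll":0,"fingers":1},
  {"x":0,"y":-0.03,"z":-0.003,"roll":0,"fingers":1},
  {"x":0,"y":-0.015,"z":-0.002,"roll":0,"fingers":1},
  {"x":0,"y":0,"z":0,"roll":0,"fingers":1},
  {"x":0,"y":0,"z":0,"roll":0,"fingers":1},
])

```text
clock: 25.15
eef_pos: [0.5759, -0.3736, 0.154]
tool_rot: [0.043, 0.702, -0.032, 0.71]
ft_force: [-0.8, 0.9, 0.1]
grip_width: 0.0855
```

```bash
python3 plan.py .577 -.378 .12 83.6; python3 - <<'E'
from h import *
s=camera("scene")
crop(s,50,170,120,110,5,"d2s")
E
```

```text
t 25.15 tcp [ 575.9 -373.6  154. ] tooly yaw 83.91 tilt 1.08 j1 -0.58 j6 -0.48 w 85.5 F [-0.8  0.9  0.1]
  yaw change -0.3 -> roll total 0.005 rad = 0.05 rows of .12; 
  yaw change 179.7 -> roll total -3.136 rad = 26.13 rows of .12; 
  shift in tool axes now [ 0.0339 -0.0048  0.0012]
  shift in tool axes after roll [ 0.0339 -0.0048  0.0012]
```

View pics/d2s.png

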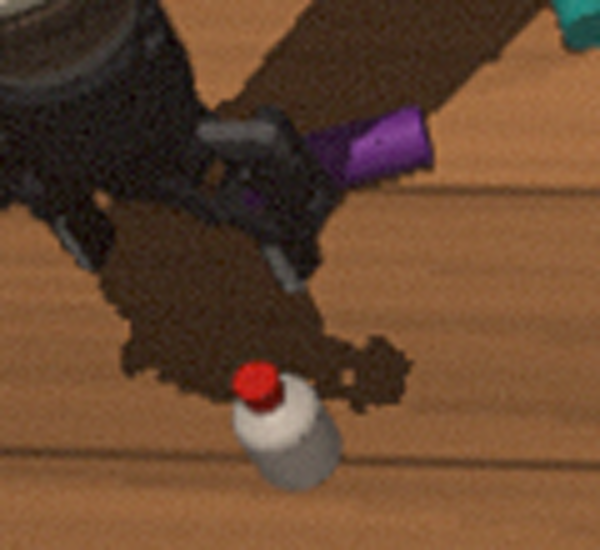

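```bash
python3 - <<'E'
from h import *
s=camera("scene")
im=cv2.imread("pics/d2s.png")
for z in(.008,.04):
    for k in range(24):
        a=k*np.pi/12;u=proj(s,[.577+.021*np.cos(a),-.378+.021*np.sin(a),z])[0];q=((u-[50,170])+.5)*5;cv2.circle(im,tuple(int(v) for v in q),1,(0,255,0),-1)
cv2.imwrite("pics/d2c.png",im[300:,150:450])
E
```

```text
(no output)
```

View pics/d2c.png

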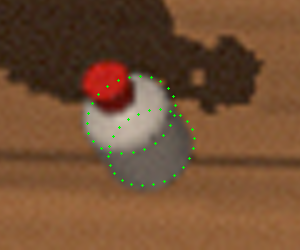

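The predicted body circles lie on the bottle, so the position holds to about 2 mm. I descend.

Request:
arm_command([
  {"x":0.015,"y":-0.005,"z":0.002,"roll":0,"fingers":1},
  {"x":0.015,"y":0,"z":0,"roll":0,"fingers":1},
  {"x":0.015,"y":0,"z":0,"roll":0,"fingers":1},
  {"x":0,"y":0,"z":0,"roll":0,"fingers":1},
])

```text
clock: 25.58
eef_pos: [0.5825, -0.3699, 0.1101]
tool_rot: [0.039, 0.701, -0.028, 0.711]
ft_force: [-0.9, 0.3, -1.6]
grip_width: 0.0854
```

```bash
python3 plan.py .577 -.378 .06 83.6
```

```text
t 25.58 tcp [ 582.5 -369.9  110.1] tooly yaw 84.57 tilt 1.21 j1 -0.57 j6 -0.48 w 85.4 F [-0.9  0.3 -1.6]
  yaw change -1.0 -> roll total 0.017 rad = 0.14 rows of .12; 
  yaw change 179.0 -> roll total -3.125 rad = 26.04 rows of .12; 
  shift in tool axes now [ 0.0499 -0.0094 -0.0053]
  shift in tool axes after roll [ 0.0499 -0.0095 -0.0052]
```

Request:
arm_command([
  {"x":0.005,"y":-0.009,"z":-0.005,"roll":0.015,"fingers":1},
  {"x":0.01,"y":0,"z":0,"roll":0,"fingers":1},
  {"x":0.01,"y":0,"z":0,"roll":0,"fingers":1},
  {"x":0,"y":0,"z":0,"roll":0,"fingers":1},
])

```text
clock: 25.92
eef_pos: [0.5792, -0.3746, 0.0854]
tool_rot: [0.043, 0.7, -0.032, 0.712]
ft_force: [-0.3, 0.6, -0.6]
grip_width: 0.0854
```

```bash
python3 plan.py .577 -.378 .06 83.6
```

```text
t 25.92 tcp [ 579.2 -374.6   85.4] tooly yaw 83.99 tilt 1.28 j1 -0.58 j6 -0.48 w 85.4 F [-0.3  0.6 -0.6]
  yaw change -0.4 -> roll total 0.007 rad = 0.06 rows of .12; 
  yaw change 179.6 -> roll total -3.135 rad = 26.12 rows of .12; 
  shift in tool axes now [ 0.0253 -0.004  -0.0022]
  shift in tool axes after roll [ 0.0253 -0.004  -0.0022]
```

Request:
arm_command([
  {"x":0.005,"y":-0.005,"z":-0.003,"roll":0,"fingers":1},
  {"x":0.01,"y":-0.001,"z":-0.001,"roll":0,"fingers":1},
  {"x":0.01,"y":-0.001,"z":-0.001,"roll":0,"fingers":1},
  {"x":0.01,"y":-0.001,"z":-0.001,"roll":0,"fingers":1},
  {"x":0,"y":0,"z":0,"roll":0,"fingers":1},
])

```text
clock: 26.33
eef_pos: [0.5728, -0.3827, 0.0477]
tool_rot: [0.042, 0.7, -0.032, 0.712]
ft_force: [-0.3, 1.2, -0.3]
grip_width: 0.0854
```

```bash
python3 plan.py .577 -.378 .017 83.6; python3 - <<'E'
from h import *
s=camera("scene")
crop(s,50,190,120,110,5,"d3s")
E
```

```text
t 26.33 tcp [ 572.8 -382.7   47.7] tooly yaw 83.97 tilt 1.32 j1 -0.60 j6 -0.49 w 85.4 F [-0.3  1.2 -0.3]
  yaw change -0.4 -> roll total 0.006 rad = 0.05 rows of .12; 
  yaw change 179.6 -> roll total -3.135 rad = 26.13 rows of .12; 
  shift in tool axes now [0.0308 0.0046 0.0031]
  shift in tool axes after roll [0.0308 0.0047 0.0031]
```

View pics/d3s.png

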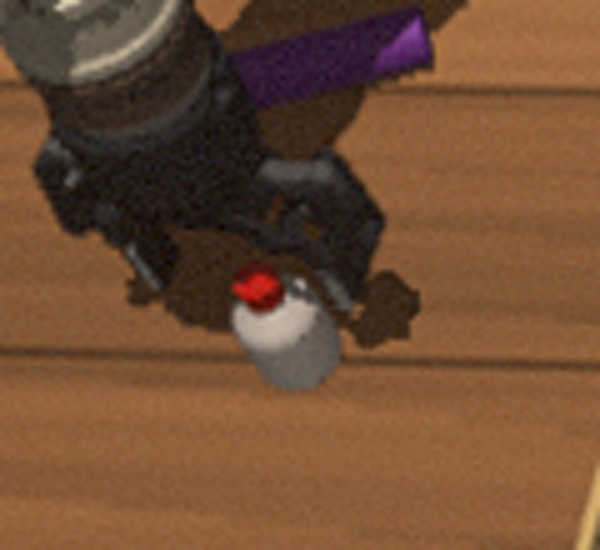

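The bottle stands untouched between the fingers, and I am 5 mm too far to the right. I correct that and go down.

Request:
arm_command([
  {"x":0.005,"y":0.005,"z":0.003,"roll":0,"fingers":1},
  {"x":0.01,"y":0,"z":0,"roll":0,"fingers":1},
  {"x":0.008,"y":0,"z":0,"roll":0,"fingers":1},
  {"x":0,"y":0,"z":0,"roll":0,"fingers":1},
])

```text
clock: 26.72
eef_pos: [0.5784, -0.3778, 0.0245]
tool_rot: [0.042, 0.699, -0.033, 0.713]
ft_force: [-1.0, -0.5, -0.4]
grip_width: 0.0851
```

```bash
python3 plan.py .577 -.378 .017 83.6
```

```text
t 26.72 tcp [ 578.4 -377.8   24.5] tooly yaw 83.96 tilt 1.41 j1 -0.59 j6 -0.48 w 85.1 F [-1.  -0.5 -0.4]
  yaw change -0.4 -> roll total 0.006 rad = 0.05 rows of .12; 
  yaw change 179.6 -> roll total -3.135 rad = 26.13 rows of .12; 
  shift in tool axes now [ 0.0074 -0.0004 -0.0015]
  shift in tool axes after roll [ 0.0074 -0.0004 -0.0015]
```

Request:
arm_command([
  {"x":0.007,"y":0,"z":-0.001,"roll":0,"fingers":1},
  {"x":0,"y":0,"z":0,"roll":0,"fingers":0.3},
  {"x":0,"y":0,"z":0,"roll":0,"fingers":0.3},
  {"x":0,"y":0,"z":0,"roll":0,"fingers":0.3},
  {"x":0,"y":0,"z":0,"roll":0,"fingers":0.3},
  {"x":0,"y":0,"z":0,"roll":0,"fingers":0.3},
  {"x":0,"y":0,"z":0,"roll":0,"fingers":0.3},
  {"x":0,"y":0,"z":0,"roll":0,"fingers":0.3},
])

```text
clock: 27.38
eef_pos: [0.5781, -0.3779, 0.0176]
tool_rot: [0.041, 0.698, -0.033, 0.714]
ft_force: [1.2, 0.3, -1.1]
grip_width: 0.0405
```

```bash
python3 plan.py .642 -.0275 .16 83.6; python3 - <<'E'
from h import *
s=camera("scene")
crop(s,50,190,120,110,5,"d4s")
E
```

```text
t 27.38 tcp [ 578.1 -377.9   17.6] tooly yaw 83.99 tilt 1.44 j1 -0.59 j6 -0.48 w 40.5 F [ 1.2  0.3 -1.1]
  yaw change -0.4 -> roll total 0.007 rad = 0.06 rows of .12; 
  yaw change 179.6 -> roll total -3.135 rad = 26.12 rows of .12; 
  shift in tool axes now [-0.1372  0.357   0.0297]
  shift in tool axes after roll [-0.1372  0.3572  0.0273]
```

View pics/d4s.png

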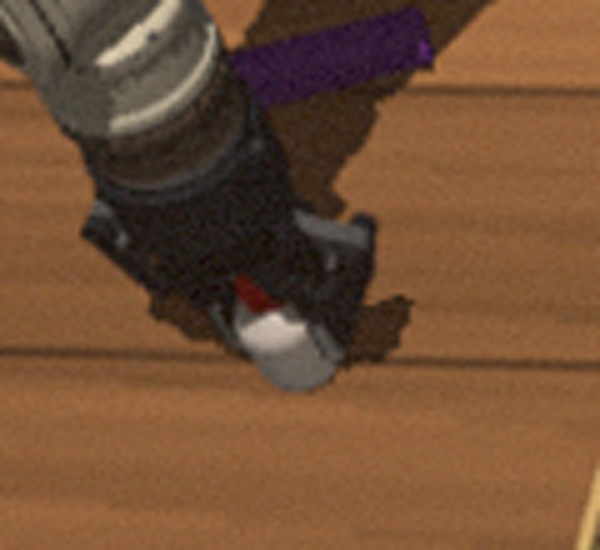

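The bottle is gripped and upright. I lift and carry it to the cup.

Request:
arm_command([
  {"x":-0.01,"y":0,"z":0,"roll":0,"fingers":0.3},
  {"x":-0.02,"y":0,"z":0,"roll":0,"fingers":0.3},
  {"x":-0.03,"y":0,"z":0,"roll":0,"fingers":0.3},
  {"x":-0.03,"y":0,"z":0,"roll":0,"fingers":0.3},
  {"x":-0.03,"y":0,"z":0,"roll":0,"fingers":0.3},
  {"x":-0.01,"y":0,"z":0,"roll":0,"fingers":0.3},
  {"x":0,"y":0,"z":0,"roll":0,"fingers":0.3},
])

```text
clock: 28.02
eef_pos: [0.5725, -0.3777, 0.1527]
tool_rot: [0.043, 0.701, -0.031, 0.711]
ft_force: [0.4, 0.2, -0.8]
grip_width: 0.0403
```

```bash
python3 plan.py .642 -.0275 .14 83.6
```

```text
t 28.02 tcp [ 572.5 -377.7  152.7] tooly yaw 83.98 tilt 1.26 j1 -0.59 j6 -0.49 w 40.3 F [ 0.4  0.2 -0.8]
  yaw change -0.4 -> roll total 0.007 rad = 0.06 rows of .12; 
  yaw change 179.6 -> roll total -3.135 rad = 26.12 rows of .12; 
  shift in tool axes now [0.0192 0.3553 0.0321]
  shift in tool axes after roll [0.0192 0.3555 0.0298]
```

Request:
arm_command([
  {"x":0,"y":0.028,"z":0.0025,"roll":0.007,"fingers":0.3},
  {"x":0,"y":0.03,"z":0.0025,"roll":0,"fingers":0.3},
  {"x":0,"y":0.03,"z":0.0025,"roll":0,"fingers":0.3},
  {"x":0,"y":0.03,"z":0.0025,"roll":0,"fingers":0.3},
  {"x":0,"y":0.03,"z":0.0025,"roll":0,"fingers":0.3},
  {"x":0,"y":0.03,"z":0.0025,"roll":0,"fingers":0.3},
  {"x":0,"y":0.03,"z":0.0025,"roll":0,"fingers":0.3},
  {"x":0,"y":0.03,"z":0.0025,"roll":0,"fingers":0.3},
  {"x":0,"y":0.03,"z":0.0025,"roll":0,"fingers":0.3},
  {"x":0,"y":0.03,"z":0.0025,"roll":0,"fingers":0.3},
  {"x":0,"y":0.03,"z":0.0025,"roll":0,"fingers":0.3},
  {"x":0,"y":0.015,"z":0.0025,"roll":0,"fingers":0.3},
  {"x":0,"y":0,"z":0,"roll":0,"fingers":0.3},
  {"x":0,"y":0,"z":0,"roll":0,"fingers":0.3},
])

```text
clock: 29.18
eef_pos: [0.6388, -0.0267, 0.1515]
tool_rot: [0.047, 0.704, -0.036, 0.708]
ft_force: [0.5, -0.4, -0.5]
grip_width: 0.0404
```

```bash
python3 plan.py .642 -.0275 .08 83.6; python3 - <<'E'
from h import *
s=camera("scene")
crop(s,190,200,120,120,5,"d5s")
E
```

```text
t 29.18 tcp [638.8 -26.7 151.5] tooly yaw 83.26 tilt 0.93 j1 -0.05 j6 0.07 w 40.4 F [ 0.5 -0.4 -0.5]
  yaw change 0.3 -> roll total -0.006 rad = 0.05 rows of .12; 
  yaw change -179.7 -> roll total 3.136 rad = 26.13 rows of .12; 
  shift in tool axes now [ 0.0715 -0.0016  0.0029]
  shift in tool axes after roll [ 0.0715 -0.0016  0.0029]
```

View pics/d5s.png

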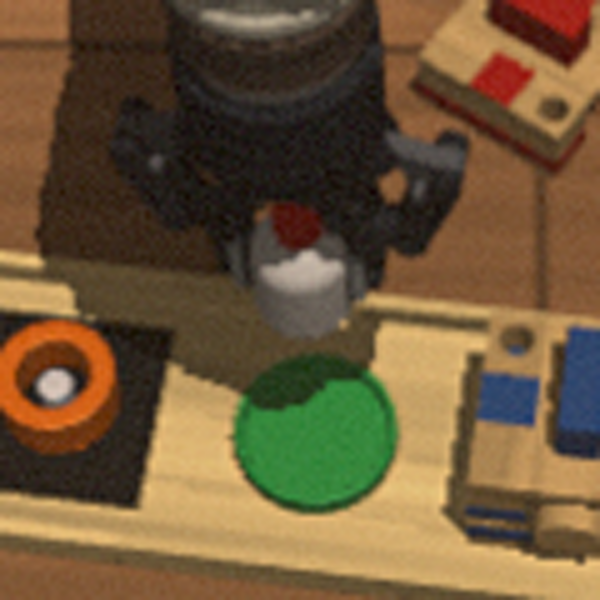

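The bottle hangs upright above and behind the cup in the image (cup at about (253,286)), as expected from its height. I descend in steps.

Request:
arm_command([
  {"x":0.01,"y":-0.001,"z":0.003,"roll":0,"fingers":0.3},
  {"x":0.015,"y":0,"z":0,"roll":0,"fingers":0.3},
  {"x":0.015,"y":0,"z":0,"roll":0,"fingers":0.3},
  {"x":0.015,"y":0,"z":0,"roll":0,"fingers":0.3},
  {"x":0.015,"y":0,"z":0,"roll":0,"fingers":0.3},
  {"x":0,"y":0,"z":0,"roll":0,"fingers":0.3},
])

```text
clock: 29.73
eef_pos: [0.6414, -0.0363, 0.0757]
tool_rot: [0.05, 0.704, -0.041, 0.708]
ft_force: [-0.6, 0.2, -1.8]
grip_width: 0.0404
```

```bash
python3 plan.py .642 -.0275 .05 83.6; python3 - <<'E'
from h import *
s=camera("scene")
crop(s,190,200,120,120,5,"d6s")
E
```

```text
t 29.73 tcp [641.4 -36.3  75.7] tooly yaw 82.6 tilt 0.83 j1 -0.06 j6 0.07 w 40.4 F [-0.6  0.2 -1.8]
  yaw change 1.0 -> roll total -0.017 rad = 0.14 rows of .12; 
  yaw change -179.0 -> roll total 3.124 rad = 26.04 rows of .12; 
  shift in tool axes now [ 0.0259  0.0085 -0.0007]
  shift in tool axes after roll [ 0.0259  0.0085 -0.0005]
```

View pics/d6s.png

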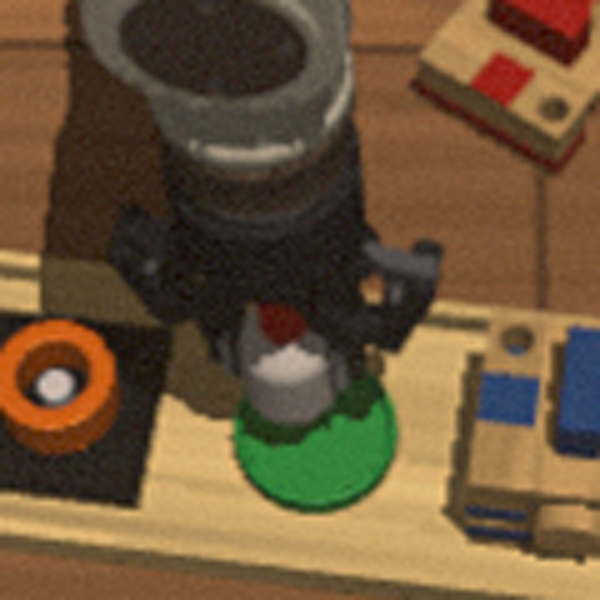

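It drifted 9 mm in y. I correct that while still above the rim.

Request:
arm_command([
  {"x":0.005,"y":0.009,"z":0,"roll":-0.015,"fingers":0.3},
  {"x":0.01,"y":0.001,"z":0,"roll":0,"fingers":0.3},
  {"x":0,"y":0,"z":0,"roll":0,"fingers":0.3},
])

```text
clock: 30.03
eef_pos: [0.6446, -0.0284, 0.0626]
tool_rot: [0.046, 0.702, -0.037, 0.709]
ft_force: [-0.6, -0.1, -1.5]
grip_width: 0.0401
```

```bash
python3 plan.py .642 -.0275 .03 83.6; python3 - <<'E'
from h import *
s=camera("scene")
crop(s,190,200,120,120,5,"d7s")
E
```

```text
t 30.03 tcp [644.6 -28.4  62.6] tooly yaw 83.3 tilt 0.94 j1 -0.05 j6 0.07 w 40.1 F [-0.6 -0.1 -1.5]
  yaw change 0.3 -> roll total -0.005 rad = 0.04 rows of .12; 
  yaw change -179.7 -> roll total 3.136 rad = 26.14 rows of .12; 
  shift in tool axes now [ 0.0326  0.0002 -0.003 ]
  shift in tool axes after roll [ 0.0326  0.0002 -0.003 ]
```

View pics/d7s.png

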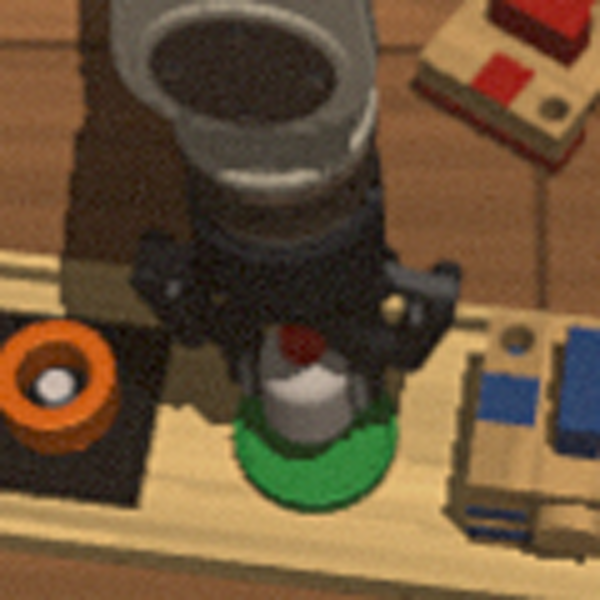

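Request:
arm_command([
  {"x":0.01,"y":0.0005,"z":-0.002,"roll":0,"fingers":0.3},
  {"x":0.01,"y":0,"z":0,"roll":0,"fingers":0.3},
  {"x":0,"y":0,"z":0,"roll":0,"fingers":0.3},
])

```text
clock: 30.33
eef_pos: [0.6451, -0.027, 0.0441]
tool_rot: [0.046, 0.7, -0.036, 0.712]
ft_force: [-0.6, -0.1, -1.4]
grip_width: 0.0404
```

```bash
python3 plan.py .642 -.0275 .03 83.6; python3 - <<'E'
from h import *
s=camera("scene")
crop(s,190,200,120,120,5,"d8s")
E
```

```text
t 30.33 tcp [645.1 -27.   44.1] tooly yaw 83.35 tilt 1.18 j1 -0.05 j6 0.07 w 40.4 F [-0.6 -0.1 -1.4]
  yaw change 0.2 -> roll total -0.004 rad = 0.04 rows of .12; 
  yaw change -179.8 -> roll total 3.137 rad = 26.14 rows of .12; 
  shift in tool axes now [ 0.014  -0.0011 -0.0032]
  shift in tool axes after roll [ 0.014  -0.0011 -0.0032]
```

View pics/d8s.png

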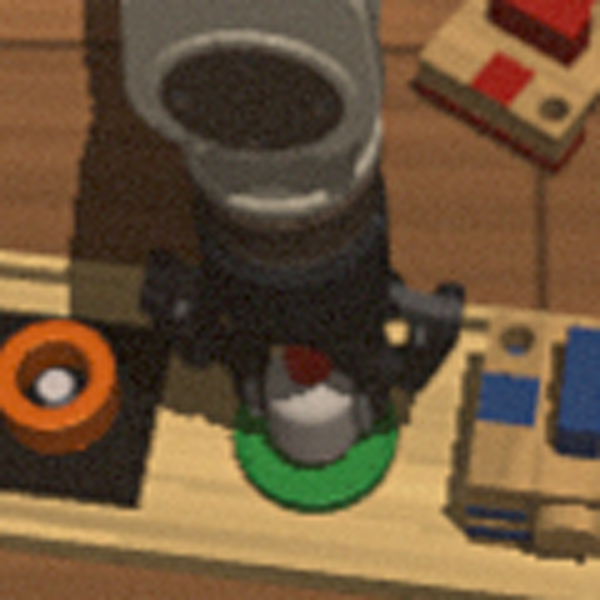

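The bottle is centred laterally over the cup and is at about the cup-rim height. I go down the last 14 mm.

Request:
arm_command([
  {"x":0.006,"y":-0.001,"z":-0.002,"roll":0,"fingers":0.3},
  {"x":0.005,"y":0,"z":0,"roll":0,"fingers":0.3},
  {"x":0.001,"y":0,"z":0,"roll":0,"fingers":0.3},
  {"x":0,"y":0,"z":0,"roll":0,"fingers":0.3},
])

```text
clock: 30.72
eef_pos: [0.6435, -0.0276, 0.032]
tool_rot: [0.046, 0.7, -0.036, 0.712]
ft_force: [0.4, -0.1, -0.6]
grip_width: 0.0402
```

```bash
python3 plan.py .642 -.0275 .03 83.6; python3 - <<'E'
from h import *
s=camera("scene")
crop(s,190,200,120,120,5,"d9s")
E
```

```text
t 30.72 tcp [643.5 -27.6  32. ] tooly yaw 83.37 tilt 1.24 j1 -0.05 j6 0.07 w 40.2 F [ 0.4 -0.1 -0.6]
  yaw change 0.2 -> roll total -0.004 rad = 0.03 rows of .12; 
  yaw change -179.8 -> roll total 3.138 rad = 26.15 rows of .12; 
  shift in tool axes now [ 0.0019 -0.0001 -0.0015]
  shift in tool axes after roll [ 0.0019 -0.0001 -0.0015]
```

View pics/d9s.png

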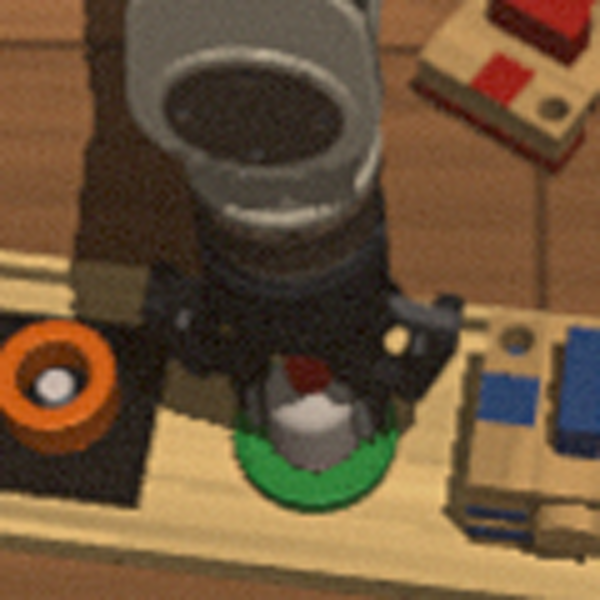

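```bash
python3 - <<'E'
from h import *
s=camera("scene")
im=cv2.imread("pics/d9s.png")
def circ(c,r,z,col):
    for k in range(40):
        a=k*np.pi/20;u=proj(s,[c[0]+r*np.cos(a),c[1]+r*np.sin(a),z])[0];q=((u-[190,200])+.5)*5;cv2.circle(im,tuple(int(v) for v in q),1,col,-1)
circ((.642,-.0275),.038,.020,(0,0,255));circ((.642,-.0275),.038,.006,(255,0,255));circ((.6435,-.0276),.021,.020,(255,255,0))
cv2.imwrite("pics/d9c.png",im[250:550,150:450])
E
```

```text
(no output)
```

View pics/d9c.png

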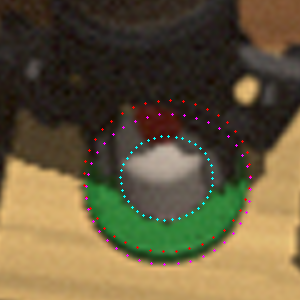

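The cup and bottle circles fit the image and the bottle is centred within about 3 mm. I lower the last 2 mm, release, and rise.

Request:
arm_command([
  {"x":0.0018,"y":0,"z":-0.001,"roll":0,"fingers":0.3},
  {"x":0,"y":0,"z":0,"roll":0,"fingers":0.3},
  {"x":0,"y":0,"z":0,"roll":0,"fingers":0.6},
  {"x":0,"y":0,"z":0,"roll":0,"fingers":0.75},
  {"x":0,"y":0,"z":0,"roll":0,"fingers":0.9},
  {"x":0,"y":0,"z":0,"roll":0,"fingers":0.9},
  {"x":-0.01,"y":0,"z":0,"roll":0,"fingers":0.9},
  {"x":-0.015,"y":0,"z":0,"roll":0,"fingers":0.9},
])

```text
clock: 31.48
eef_pos: [0.6414, -0.0277, 0.0552]
tool_rot: [0.046, 0.7, -0.036, 0.711]
ft_force: [0.3, -0.0, 0.1]
grip_width: 0.0768
```

```bash
python3 plan.py .642 -.0275 .2 83.6; python3 - <<'E'
from h import *
s=camera("scene")
crop(s,190,200,120,120,5,"e1s")
E
```

```text
t 31.48 tcp [641.4 -27.7  55.2] tooly yaw 83.37 tilt 1.15 j1 -0.05 j6 0.07 w 76.8 F [ 0.3 -0.   0.1]
  yaw change 0.2 -> roll total -0.004 rad = 0.03 rows of .12; 
  yaw change -179.8 -> roll total 3.138 rad = 26.15 rows of .12; 
  shift in tool axes now [-0.1448  0.0023  0.0027]
  shift in tool axes after roll [-0.1448  0.0023  0.0027]
```

View pics/e1s.png

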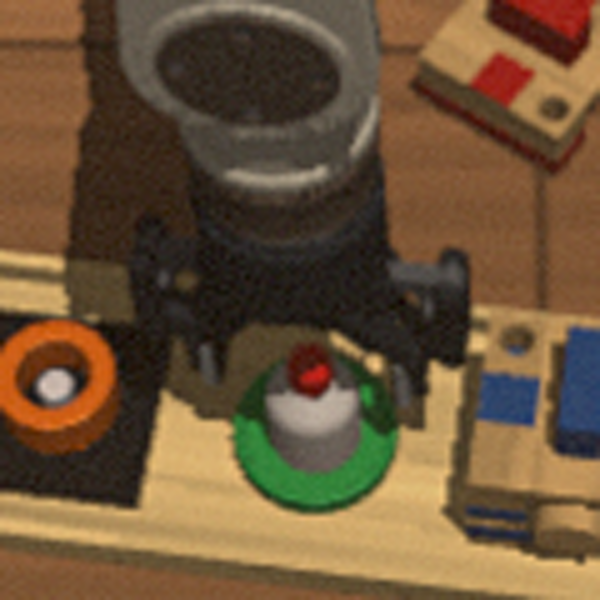

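The bottle stands upright in the cup, free of the fingers. I back away upward, then toward the robot so that both cameras see the tray.

Request:
arm_command([
  {"x":-0.02,"y":0,"z":0,"roll":0,"fingers":0.9},
  {"x":-0.03,"y":0,"z":0,"roll":0,"fingers":0.9},
  {"x":-0.03,"y":0,"z":0,"roll":0,"fingers":0.9},
  {"x":-0.03,"y":0,"z":0,"roll":0,"fingers":0.9},
  {"x":-0.03,"y":0,"z":0,"roll":0,"fingers":0.9},
  {"x":-0.02,"y":0,"z":-0.03,"roll":0,"fingers":0.9},
  {"x":-0.02,"y":0,"z":-0.035,"roll":0,"fingers":0.9},
  {"x":0,"y":0,"z":-0.035,"roll":0,"fingers":0.9},
  {"x":0,"y":0,"z":-0.035,"roll":0,"fingers":0.9},
  {"x":0,"y":0,"z":-0.035,"roll":0,"fingers":0.9},
  {"x":0,"y":0,"z":-0.035,"roll":0,"fingers":0.9},
  {"x":0,"y":0,"z":-0.03,"roll":0,"fingers":0.9},
  {"x":0,"y":0,"z":0,"roll":0,"fingers":0.9},
  {"x":0,"y":0,"z":0,"roll":0,"fingers":0.9},
])

```text
clock: 32.7
eef_pos: [0.4002, -0.0023, 0.249]
tool_rot: [0.046, 0.69, -0.036, 0.721]
ft_force: [0.5, 0.6, 0.3]
grip_width: 0.0766
```

```bash
python3 plan.py .4 -.0275 .2 83.6; python3 chk.py; python3 - <<'E'
from h import *
s=camera("scene");t=camera("top")
crop(s,150,180,260,150,3,"f1s");crop(t,210,110,190,150,4,"f1t")
E
```

```text
t 32.7 tcp [400.2  -2.3 249. ] tooly yaw 83.36 tilt 2.64 j1 -0.01 j6 0.10 w 76.6 F [0.5 0.6 0.3]
  yaw change 0.2 -> roll total -0.004 rad = 0.04 rows of .12; 
  yaw change -179.8 -> roll total 3.137 rad = 26.14 rows of .12; 
  shift in tool axes now [ 0.0486 -0.0259  0.0006]
  shift in tool axes after roll [ 0.0486 -0.0259  0.0005]
```

View pics/f1s.png

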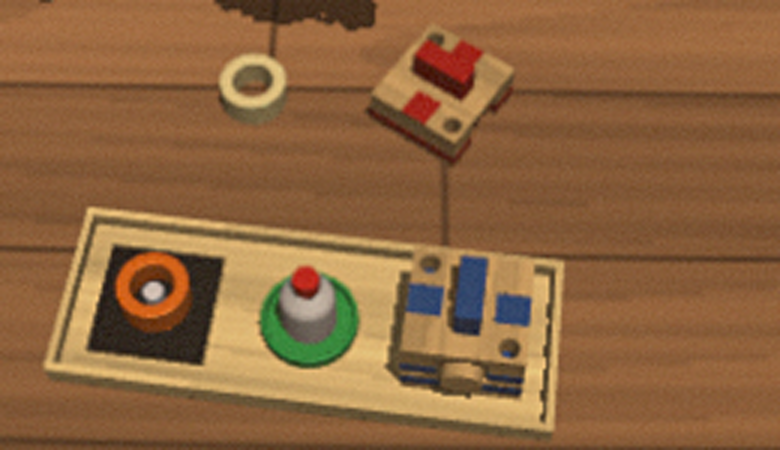

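View pics/f1t.png

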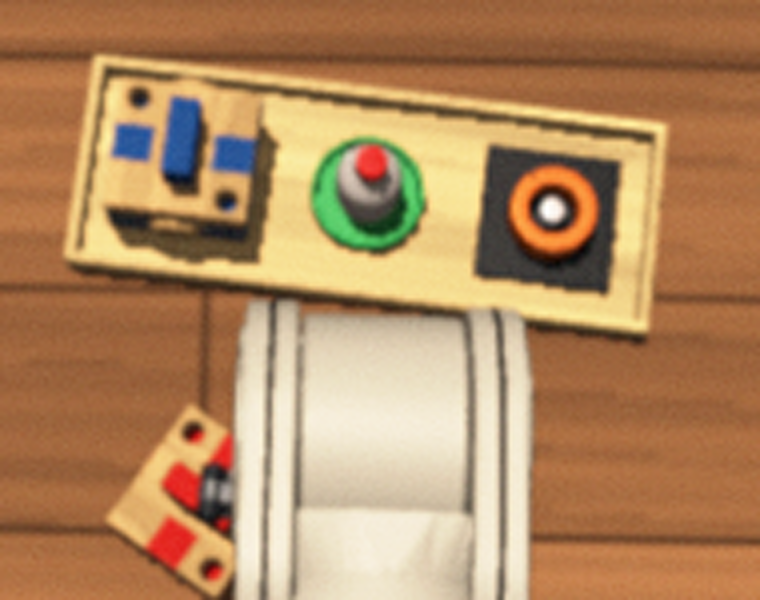

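View pics/chk.png

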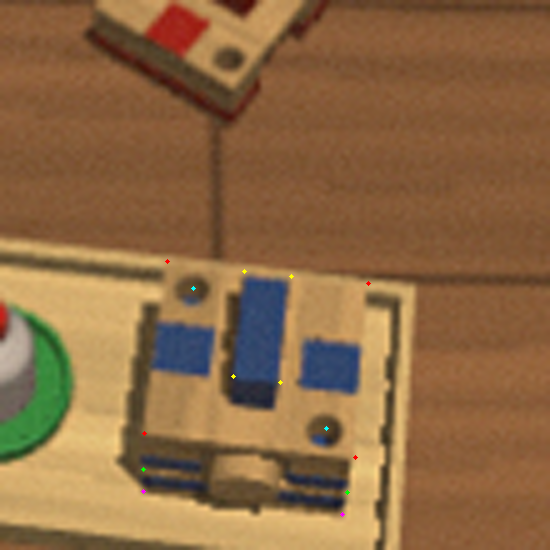

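```bash
python3 - <<'E'
from h import *
s=camera("scene");t=camera("top")
def cv(p,sc,ox,oy): return [((x+.5)/sc-.5+ox,(y+.5)/sc-.5+oy) for x,y in p]
r=onplane(t,cv([(140,97),(227,200)],4,210,110),.069);print("cap t",r.mean(0).round(4))
r=onplane(s,cv([(193,291),(324,430)],5,255,210),.069);print("cap s",r.mean(0).round(4))
u1=cv([(140,97)],4,210,110);u2=cv([(324,430)],5,255,210);print("hole tri",tri(t,u1,s,u2)); print(tri(t,cv([(227,200)],4,210,110),s,cv([(193,291)],5,255,210)))
print("tape t",onplane(t,cv([(554,213)],4,210,110),.040).round(4),"post t",onplane(t,cv([(551,209)],4,210,110),.032).round(4))
print("glue cap tri",tri(t,cv([(372,161)],4,210,110),s,cv([(306,279)],3,150,180)))
E
```

```text
cap t [0.6543 0.0913 0.069 ]
cap s [0.6563 0.0909 0.069 ]
hole tri (array([0.68830931, 0.11940173, 0.06690006]), np.float64(0.0007686254519920354))
(array([0.62172215, 0.06303919, 0.06603534]), np.float64(5.83654038888123e-05))
tape t [[ 0.6239 -0.1463  0.04  ]] post t [[ 0.6287 -0.1455  0.032 ]]
glue cap tri (array([ 0.64378999, -0.02731699,  0.08279516]), np.float64(0.0003017216694938572))
```

The cap, roll and bottle agree with their seats, so I hand the job in.

```bash
python3 -c "
from workcell import job_done;print(job_done())"
```

```text
the job is handed in; nothing more can be done
None
```

The caddy is packed, and I handed the job in with about 33 s on the clock. The hand-in gave no verdict.

- **Dowel:** it lies in the cradle's V. Before the cap went on, the picture showed it centred, and its near end shows under the cap about where it should.
- **Blue cap:** it sits over both pins. Its centre measures (654.3, 91.3) mm from the top camera and (656.3, 90.9) mm from the scene camera. The cradle measured (654.6, 91.9) and (656.3, 90.9), so they agree within about 1 mm. Both hole rims came out at equal height (66–67 mm), so it is flat. The expected height is 69 mm, and the camera calibration is only good to about 2 mm.
- **Orange roll:** I took the one farthest to the robot's right. It is on the black plate with the post inside its hole, about 5 mm off centre (12 mm allowed).
- **Glue bottle:** it stands upright in the green cup, about 2 mm off centre. Its red cap measured 3 mm low, the same bias I saw before I picked it up.
- **Left alone:** the red cap and cream roll look unmoved in the last scene picture, but I did not measure them again.
- **Disagreement between cameras:** they differ by up to 7 mm for some pin, tape and cup readings along x, where visible side walls shift the outline. I averaged these. The gripper tilted by up to 4.6° on some moves, and I corrected the sideways drift as I went.

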